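# Pack the slim lunch box in layers under the pantry shelf

### The job

Pack the steel lunch box on the cork mat under the raised walnut shelf, layer by layer: stand the open lower tier squarely on the middle of the mat, lengthways, fit the divider on it with its rim up, then seat the lidded upper tier centred in the divider's rim. Let go of each layer once it is fully home before bringing the next, and set each down gently, without banging or pressing hard. Do not knock the shelf, and leave the jar, tin, bowl and funnel where they stand.

Things in the scene. Friction and masses are not known exactly. Their poses are not given: they have to be found in the camera images.
- lower_tier: Lower tier: open brushed-steel box holding two wrapped cracker packs, 150 x 60 x 45 mm high, walls 3 mm (mouth 144 x 54 mm), about 0.2 to 0.36 kg, loose. Origin: centre of its underside; x along its length, z up. The same either way round.
- divider: Loose steel tray, 12 mm high, 0.11 kg. Upwards: locating block 140.5 x 50.5 x 4 mm that drops into the lower tier's mouth; plate 152 x 62 x 4 mm that rests on its rim; upstanding rim 4 mm high, 3 mm wide (146 x 56 mm inside), up at the start. Origin: centre of the block's underside; x lengthways, z up. Seated: origin 41 mm above the lower tier's; caught on an edge: 4 mm higher. Reversible.
- upper_tier: Upper tier: closed steel box, bamboo lid clipped on, 150 x 60 x 46 mm high, about 0.19 to 0.34 kg, loose. Its foot, the lowest 6 mm, is stepped in to 142.5 x 52.5 mm and stands inside the divider's rim. Origin: centre of the foot's underside; x lengthways, z up. Seated: origin 8 mm above the divider's; caught on the rim: 4 mm higher. The same either way round.
- mat: Cork mat, fixed, 190 x 100 x 3 mm, under the raised shelf. Origin: centre of its underside, on the counter; x along its length, pointing from the shelf's front to its back; z up.
- riser: Fixed shelf: walnut board 200 mm deep, 436 wide, 18 thick, underside 270 mm up, on a black steel rod frame at either end of its width. Origin: on the counter below the board's centre; x from the front (the robot's right) to the back, z up. The mat's centre is 50 to 60 mm behind the board's front edge: a tool straight down cannot get there, one leaning out of the front by 35 to 45 degrees can.
- jar: Clear glass storage jar, 86 mm across, 143 mm high, loose, to be left alone; under the shelf, behind the mat, nearer the robot. Origin: centre of its underside.
- tin: Matte black tin with hinged lid, 88 x 78 x 98 mm high, loose, to be left alone, on top of the shelf. Origin: centre of its underside.
- bowl: Beige ceramic bowl, 124 mm across, 58 mm high, loose, to be left alone, on top of the shelf. Origin: centre of its underside.
- funnel: Stainless steel funnel, mouth down, 100 mm across, 95 mm high, loose, to be left alone; under the shelf, behind the mat, farther from the robot. Origin: centre of its underside.
Not all that is in view belongs to the job. Of the things that look like the divider, take the one that is farthest to the robot's left at the start.

How it is judged:
On the way, in this order (a step that is already met when the one before it is completed fails the run):
1. the lower tier stands squarely on the cork mat, let go (x of lower_tier in the frame of mat between -0.018 and 0.018 m and y of lower_tier in the frame of mat between -0.018 and 0.018 m and z of lower_tier in the frame of mat between 0 and 0.006 m and angle between the x axis of lower_tier and the x axis of mat, either way round below 0.15 rad and angle between lower_tier's own z axis and vertical below 0.04 rad and contact force between the fingers and lower_tier below 0.3 N and linear speed of lower_tier below 0.02 m/s), for 0.2 s.
2. the divider is seated on the lower tier, rim up, let go (x of lower_tier in the frame of mat between -0.018 and 0.018 m and y of lower_tier in the frame of mat between -0.018 and 0.018 m and z of lower_tier in the frame of mat between 0 and 0.006 m and angle between the x axis of lower_tier and the x axis of mat, either way round below 0.15 rad and angle between each of lower_tier, divider's own z axis and vertical below 0.04 rad and x of divider in the frame of lower_tier between -0.005 and 0.005 m and y of divider in the frame of lower_tier between -0.005 and 0.005 m and z of divider in the frame of lower_tier between 0.0385 and 0.0428 m and angle between the x axis of divider and the x axis of lower_tier, either way round below 0.12 rad and contact force between the fingers and divider below 0.3 N and linear speed of divider below 0.02 m/s), for 0.2 s.
3. the upper tier is seated in the divider's rim, let go (x of lower_tier in the frame of mat between -0.018 and 0.018 m and y of lower_tier in the frame of mat between -0.018 and 0.018 m and z of lower_tier in the frame of mat between 0 and 0.006 m and angle between the x axis of lower_tier and the x axis of mat, either way round below 0.15 rad and angle between each of lower_tier, divider, upper_tier's own z axis and vertical below 0.04 rad and x of divider in the frame of lower_tier between -0.005 and 0.005 m and y of divider in the frame of lower_tier between -0.005 and 0.005 m and z of divider in the frame of lower_tier between 0.0385 and 0.0428 m and angle between the x axis of divider and the x axis of lower_tier, either way round below 0.12 rad and x of upper_tier in the frame of divider between -0.005 and 0.005 m and y of upper_tier in the frame of divider between -0.005 and 0.005 m and z of upper_tier in the frame of divider between 0.0055 and 0.0098 m and angle between the x axis of upper_tier and the x axis of divider, either way round below 0.12 rad and contact force between the fingers and upper_tier below 0.3 N and linear speed of upper_tier below 0.02 m/s), for 0.2 s.
At the end, for the whole second after the job is handed in: Lower tier flat on the mat, centred within 18 mm, within 8 degrees of its length; divider rim up, fully down on it (within 2 mm of seated height, 5 mm sideways, level); upper tier likewise home in the divider's rim; all let go, at rest. Bystanders within 15 mm, no force over 60 N (all of step 3 and contact force between the fingers and lower_tier below 0.3 N and linear speed of each of lower_tier, divider below 0.02 m/s and contact force between the fingers and divider below 0.3 N); the robot touches nothing.
It fails at once if the jar, tin, bowl or funnel is moved more than 15 mm or tipped (distance of any of jar, tin, bowl, funnel from where it was at the start of the episode above 0.015 m or angle between any of jar, tin, bowl, funnel's own z axis and vertical above 0.2 rad).
It fails at once if a layer is banged down or pressed hard (over 60 N) (contact force between lower_tier and mat above 60 N or contact force between divider and lower_tier above 60 N or contact force between upper_tier and divider above 60 N).
It fails at once if the robot runs hard into the shelf (over 20 N) (contact force between any of the arm, the fingers and riser above 20 N).
It also fails if it takes over 72 s, if anything falls off the work surface, if the arm or the gripper's body presses on something with over 40 N, if the wrist force passes 120 N, or if a joint passes its speed limit or range.

### The arm

A 6-joint arm with a two-finger parallel gripper is mounted at the origin on the work surface. World frame = base frame: x ahead of the robot, y to its left, z up, the work surface at z = 0. Lengths are in m, angles in rad, forces in N, time in s.
With the tool pointing down it reaches from about 0.4 to 0.825 m from the base axis. Payload 7 kg.
Tool frame: the origin (TCP) lies midway between the tips of the shut fingers; the grasp point (between the pads) lies 19 mm behind it; z points along the fingers, y is the line along which they close (so a half turn about z gives the same grasp; the last joint's range is limited). The gripper opens to 88 mm and grips with 3 to 60 N. Pads are 19 mm wide; open, the fingers measure 130 mm over their backs; the gripper's body (78 mm by 193 mm) begins 47 mm behind the grasp point.
Start: joints at [0.288, 0.359, 0.012, 0, -1.224, -0.288], TCP at [0.675, -0, 0.201] pointing down, gripper open.
Joint ranges: [-3.07, 3.07], [-1.43, 2.12], [-1.02, 1.25], [-3.03, 1.67], [-3.05, -0], [-3.03, 3.03]. Speed limits (rad/s): [2.39, 2.39, 3.01, 3.14, 3.14, 3.14].

### API

Orientations are given as [roll, pitch, yaw] about the fixed x, y, z axes, in that order (R = Rz(yaw) Ry(pitch) Rx(roll)).
In Python, from station import arm gives the robot as it stands.
- The arm moves only by the tool servo_tool, never from a script. Its argument "deltas" is a list of rows, each a list of 7 numbers: the closure, from -1 (fully open) to 1 (shut), then the shift along the tool's x, y, z in mm, then the turn, a rotation vector about the tool's x, y, z in degrees. In form: [[gripper, x, y, z, ax, ay, az], ...]. A call has 1 to 20 rows; each row shifts and turns the commanded pose from where the row before left it, along the tool's axes as they then stand; what a row does not reach is not made up. A row lasts 1/12 s, in which the tool goes at most 41.7 mm and 7.16 degrees, less where a joint would pass 70% of its speed; a pose out of reach is approached as far as the arm can. A call is refused whole if a number of a shift passes 41.7 or a number of a turn 7.16, either way. A call with a gripper value outside its range is refused whole. The fingers move at their own pace and stop on an object; "squeeze" is the grip in N (left out, the last holds). Time passes only in rows, so rows that do not move let the fingers close. It gives the time, the measured TCP pose, the force, the opening and the grip force at its end, in the units of the state.
- arm.get_state(): the state, without advancing time (a new reading comes with each control period).
- arm.grab_frame(name): name is "scene" or "side" or "wrist"; returns a dict with "color" (400x640x3 uint8, red, green, blue), "K" (3x3 intrinsics, pixels), "position" and "orientation" of the camera in the world. Camera axes: x right, y down, z forward; pixel columns grow to the right and rows downward; lengths in m; the calibration is good to about 2 mm. A picture is of the moment at which its call begins. There is no depth.
- arm.job_done(): hands the job in; it is judged then, once.
Trained networks look in a picture, given as the dict that the camera call returned (one of the last four; its "shot" number tells which), for a name from the list of things; names that differ only in an ending like _2 or _b are one class to them, and where a whole thing is asked for, a point or a joint stands for the part that bears it (a point fixed in the world has none). Each returns a list of dicts, best first, with "conf" (0 to 1); they miss things now and then, are a little off and sometimes report something else, mostly with a low value. They report only what shows in the picture. A call takes as long as a camera call. They do not tell look-alikes from the thing itself.
- arm.recognise(query, picture): "at" ([x, y, z] in m, in the coordinates of the camera as it stood for that picture, good to about 4 mm: the middle of the surface that is visible of it).
The state is a dict: "t": time; "q": joint angles; "qd": joint speeds; "joint_efforts": joint torques, N m; "eef_pos": TCP position; "ee_rot": TCP orientation; "force": force on the tool from outside, world axes, zero at the start; "moment": the same for the moment, N m; "width": finger opening in m; "gripper_force": force on a finger pad.
Only numpy, scipy, OpenCV 4.12 (cv2) and the standard library are available. Lean on these libraries where they do the work, as an engineer would, in place of code of your own. Each camera call takes 0.05 s, during which the arm holds its last target. There are 200 camera calls.

## Working session

There is one attempt and no reset: what is moved stays moved. The work goes in short steps, Python scripts to look and compute and a tool call to move; the robot and the scene stay as the last step left them, time stands still between calls to the robot, and variables do not carry over. Pictures are saved under pics/ and viewed, at most 10 in all, crops included, and the job is handed in when it is done.

Besides the shell and the picture viewer there is one more tool, called after "Emit:" in YAML: its name, and indented under it one key for each argument. servo_tool: Moves the arm, as the interface text tells. Its arguments: {"type":"object","properties":{"deltas":{"type":"array","items":{"type":"array","items":{"type":"number"}}},"squeeze":{"type":"number"}},"required":["deltas"]}

```bash
ls; mkdir -p pics
cat > h.py <<'E'
import numpy as np, cv2
from scipy.spatial.transform import Rotation as R
from station import arm
def Rm(o):
    o=np.array(o,float)
    if o.shape==(3,3): return o
    if o.size==3: return R.from_euler('xyz',o).as_matrix()
    return R.from_quat(o).as_matrix()
def look(cam,names,save=None):
    p=arm.grab_frame(cam)
    if save: cv2.imwrite('pics/'+save,p['color'][:,:,::-1])
    M=Rm(p['orientation'])
    for n in names:
        for d in arm.recognise(n,p):
            a=np.array(d['at']); uv=p['K']@a; uv=uv[:2]/uv[2]
            w=M@a+np.array(p['position'])
            print(cam,n,round(d['conf'],2),w.round(3),uv.round(0))
    return p
def ray(p,uv,z):
    d=Rm(p['orientation'])@np.linalg.inv(p['K'])@np.array([uv[0],uv[1],1.]); c=np.array(p['position'])
    return c+d*(z-c[2])/d[2]
def proj(p,w):
    a=Rm(p['orientation']).T@(np.array(w)-np.array(p['position'])); u=p['K']@a; return u[:2]/u[2]
E
python3 - <<'E'
from h import *
N=['lower_tier','divider','upper_tier','mat','riser','jar','tin','bowl','funnel']
for c in ['scene','side']:
    p=look(c,N,c+'0.png'); print(p['position'],p['orientation'],p['K'][0,0])
p=look('wrist',N[:3],'wrist0.png')
print(arm.get_state())
E
```

```text
pics
scene lower_tier 0.67 [ 0.489 -0.071  0.037] [318. 218.]
scene divider 0.88 [ 0.624 -0.085  0.011] [284. 242.]
scene divider 0.72 [ 0.79  -0.158  0.011] [223. 258.]
scene upper_tier 0.86 [ 0.59  -0.298  0.046] [246. 202.]
scene mat 0.6 [0.539 0.253 0.001] [396. 284.]
scene riser 0.67 [0.704 0.346 0.291] [404. 237.]
scene jar 0.58 [0.439 0.352 0.074] [453. 261.]
scene tin 0.89 [0.686 0.354 0.363] [418. 203.]
scene bowl 0.87 [0.421 0.323 0.328] [464. 167.]
scene funnel 0.85 [0.713 0.358 0.024] [393. 338.]
[1.3046042  0.66590464 0.77773134] [-2.1185839  -0.01401869  2.30266121] 426.8557783010087
side lower_tier 0.82 [ 0.479 -0.084  0.036] [287. 260.]
side lower_tier 0.34 [0.511 0.253 0.286] [277. 124.]
side divider 0.77 [ 0.374 -0.253  0.003] [257. 324.]
side divider 0.69 [ 0.792 -0.167  0.01 ] [395. 271.]
side divider 0.64 [ 0.63  -0.102  0.009] [337. 262.]
side upper_tier 0.72 [ 0.576 -0.334  0.04 ] [337. 332.]
side mat 0.93 [0.538 0.243 0.004] [291. 189.]
side riser 0.72 [0.508 0.255 0.292] [276. 122.]
side jar 0.96 [0.409 0.3   0.093] [251. 165.]
side tin 0.94 [0.65  0.303 0.36
[... 245 characters left out ...]
15   0.007] [217.  52.]
{'t': 1.2, 'q': array([ 2.88072203e-01,  3.58600284e-01,  1.19048578e-02,  1.80859932e-06,
       -1.22410783e+00, -2.88105264e-01]), 'qd': array([ 0.0003411 ,  0.00071633, -0.00157328, -0.00118914, -0.00071036,
       -0.00132002]), 'joint_efforts': array([ 2.88605625e-03, -5.82394338e+01,  2.93288898e+01,  7.00223878e+00,
        1.26486630e-02, -6.74885428e-05]), 'eef_pos': array([ 6.74977730e-01, -3.81180055e-05,  2.00863504e-01]), 'ee_rot': array([ 3.14158649e+00, -3.60064402e-06, -1.57082877e+00]), 'force': array([-0.09660006,  0.3412834 , -0.64655125]), 'moment': array([ 0.07497913, -0.00445876,  0.02025765]), 'gripper_force': 0.0, 'width': 0.08794888644401806}
```

```bash
cd pics; python3 -c "
import cv2
a=cv2.imread('side0.png');b=cv2.imread('scene0.png')
cv2.imwrite('s1.png',cv2.resize(a[50:380,190:510],(780,804))[:600] if 0 else cv2.resize(a[80:350,200:480],(622,600),interpolation=cv2.INTER_CUBIC))
cv2.imwrite('s2.png',cv2.resize(b[140:390,190:500],(744,600),interpolation=cv2.INTER_CUBIC))"
```

```text
(no output)
```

View pics/s1.png

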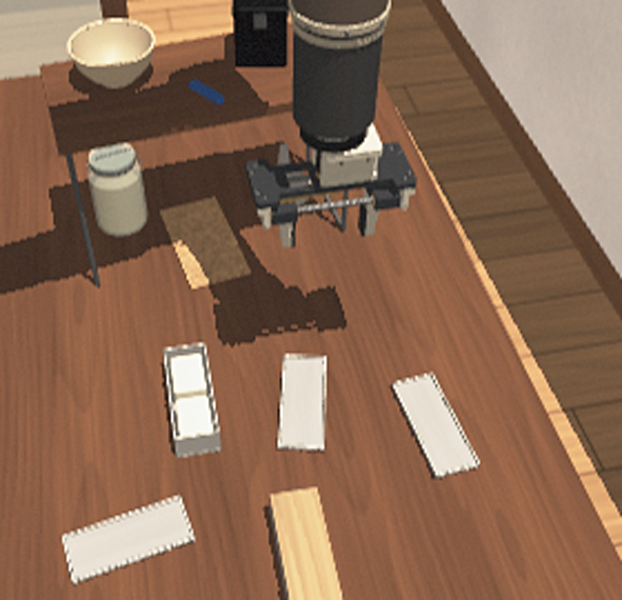

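View pics/s2.png

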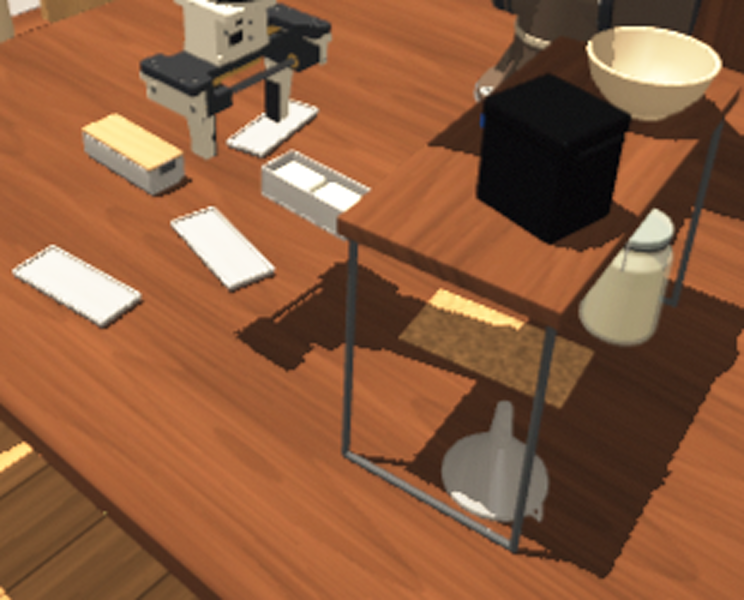

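The side crop shows an open lower tier at (192,400), dividers at (302,402), (435,425) and (128,538), and the upper tier at (305,550). The mat is at (205,243) and the jar at (118,190). The divider at y≈-0.09 is the one farthest left. Next I'll rectify the views to get yaw angles.

```bash
cat >> h.py <<'E'
def warp(p,z,c,half=.13,s=2000):
    """metric bird's-eye view at height z; image cols=+x, rows=-y"""
    n=int(2*half*s); q=np.float32([[0,0],[n,0],[n,n],[0,n]])
    w=[(c[0]+(u/s-half),c[1]-(v/s-half),z) for u,v in q]
    H=cv2.getPerspectiveTransform(np.float32([proj(p,a) for a in w]),q)
    return cv2.warpPerspective(p['color'],H,(n,n),flags=cv2.INTER_CUBIC)
def rect(mask,c,half=.13,s=2000):
    cs,_=cv2.findContours(mask.astype(np.uint8),0,2); k=max(cs,key=cv2.contourArea)
    r=cv2.minAreaRect(k); b=cv2.boxPoints(r)/s-half; b=b*[1,-1]+np.array(c[:2])
    e0,e1=b[1]-b[0],b[2]-b[1]; L=e0 if np.hypot(*e0)>np.hypot(*e1) else e1
    L=L if L[1]>0 else -L
    print('ctr',b.mean(0).round(4),'size',np.hypot(*e0).round(4),np.hypot(*e1).round(4),'long-axis from +y deg(ccw+)',np.degrees(np.arctan2(-L[0],L[1])).round(2))
    return b
E
python3 - <<'E'
from h import *
for cam in ['side','scene']:
    p=arm.grab_frame(cam)
    out=[]
    for n,z,c in [('lower',.045,(.48,-.08)),('div',.012,(.627,-.093)),('upper',.046,(.58,-.32)),('mat',.003,(.539,.247))]:
        w=warp(p,z,c); hsv=cv2.cvtColor(w,cv2.COLOR_RGB2HSV); out.append(w)
        m={'lower':hsv[...,1]<60,'div':hsv[...,1]<60,'upper':(hsv[...,2]>170)&(hsv[...,1]>60),'mat':(hsv[...,1]<170)&(hsv[...,0]>9)}[n]
        m=cv2.morphologyEx(m.astype(np.uint8),cv2.MORPH_CLOSE,np.ones((9,9)));m=cv2.morphologyEx(m,cv2.MORPH_OPEN,np.ones((25,25)))
        print(cam,n,end=' '); b=rect(m,c)
        px=((b-np.array(c))*[1,-1]+.13)*2000
        cv2.polylines(w,[px.astype(int)],True,(255,0,0),1); cv2.circle(w,(260,260),3,(0,255,0),-1)
    g=np.hstack(out) ; g=np.vstack([g[:,:1040],g[:,1040:]])
    cv2.imwrite(f'pics/w_{cam}.png',cv2.resize(g,(600,600))[:,:,::-1])
E
```

```text
side lower ctr [ 0.4759 -0.0836] size 0.176 0.06 long-axis from +y deg(ccw+) -0.93
side div ctr [ 0.627  -0.0958] size 0.1579 0.0632 long-axis from +y deg(ccw+) -15.02
side upper ctr [ 0.5794 -0.3212] size 0.1519 0.0595 long-axis from +y deg(ccw+) -1.45
side mat ctr [0.5388 0.2472] size 0.2595 0.2595 long-axis from +y deg(ccw+) 0.0
scene lower ctr [ 0.4973 -0.0638] size 0.1025 0.1595 long-axis from +y deg(ccw+) 0.0
scene div ctr [ 0.6287 -0.0896] size 0.1591 0.066 long-axis from +y deg(ccw+) -14.44
scene upper ctr [ 0.6255 -0.32  ] size 0.2645 0.1633 long-axis from +y deg(ccw+) -2.18
scene mat ctr [0.5388 0.2472] size 0.2595 0.2595 long-axis from +y deg(ccw+) 0.0
```

View pics/w_side.png

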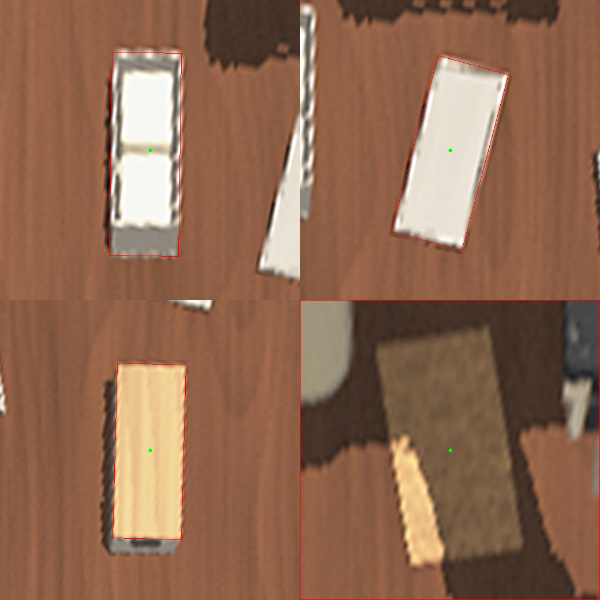

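The side view gives, from the rectified tiles:

| Item | Position (m) | Yaw (ccw from +y) |
|---|---|---|
| Lower tier | (0.477, -0.070) | -0.9° |
| Divider | (0.628, -0.093) | -15° |
| Upper tier | (0.579, -0.321) | -1.5° |
| Mat | (0.5386, 0.2507) | +8.8° |

The mat corners in its tile are (77,46), (188,26), (222,247) and (111,266).

```bash
cat >> h.py <<'E'
def plan(g,yaw,tilt,tcpz=None):
    """g: grasp point; yaw deg ccw of lengthways axis from +y; tilt deg. prints turn then shift (tool axes after turn)"""
    s=arm.get_state(); Rn=Rm(s['ee_rot']); 
    Rt=R.from_euler('z',yaw,degrees=True).as_matrix()@Rm([np.pi,0,-np.pi/2])@R.from_euler('y',-tilt,degrees=True).as_matrix()
    t=np.array(g)+.019*Rt[:,2]
    if tcpz is not None: t=t-Rt[:,2]*(t[2]-tcpz)/Rt[2,2]
    rv=np.degrees(R.from_matrix(Rn.T@Rt).as_rotvec())
    d=Rt.T@(t-s['eef_pos'])*1e3
    print('t',round(s['t'],2),'turn',rv.round(2),'shift',d.round(1),'TCP target',t.round(4),'world up in tool',Rt[2].round(3), 'world y',Rt[1].round(3),'world x',Rt[0].round(3))
    return t,Rt
E
python3 - <<'E'
from h import *
plan((.4775,-.070,.10),-.9,38)
plan((.4775,-.070,.038),-.9,38)
E
```

```text
t 1.3 turn [  0.3  -38.     0.86] shift [119.7 196.3  53.5] TCP target [ 0.4777 -0.0583  0.085 ] world up in tool [-0.616  0.    -0.788] world y [-0.788  0.016  0.616] world x [-0.012 -1.     0.01 ]
t 1.3 turn [  0.3  -38.     0.86] shift [157.8 196.3 102.3] TCP target [ 0.4777 -0.0583  0.023 ] world up in tool [-0.616  0.    -0.788] world y [-0.788  0.016  0.616] world x [-0.012 -1.     0.01 ]
```

Emit:
servo_tool:
  deltas:
    - [-1,0,0,0,0.05,-6.33,0.14]
    - [-1,0,0,0,0.05,-6.33,0.14]
    - [-1,0,0,0,0.05,-6.33,0.14]
    - [-1,0,0,0,0.05,-6.33,0.14]
    - [-1,0,0,0,0.05,-6.33,0.14]
    - [-1,0,0,0,0.05,-6.33,0.14]
    - [-1,20,33,9,0,0,0]
    - [-1,20,33,9,0,0,0]
    - [-1,20,33,9,0,0,0]
    - [-1,20,33,9,0,0,0]
    - [-1,20,33,9,0,0,0]
    - [-1,20,33,9,0,0,0]
    - [-1,0,0,0,0,0,0]
  squeeze: 20

```text
t: 2.38
eef_pos: [0.469, -0.0584, 0.0815]
ee_rot: [3.132, 0.665, -1.594]
force: [-0.5, 1.5, -1.1]
width: 0.0877
gripper_force: 0.0
```

Run:
```python
from h import *
plan((.4775,-.070,.038),-.9,38)
p=look('wrist',['lower_tier'],'wr1.png'); print(p['position'],p['orientation'])
q=warp(p,.045,(.4775,-.07)); cv2.imwrite('pics/wr1c.png',np.hstack([cv2.resize(p['color'],(480,300)),cv2.resize(q,(300,300))])[:,:,::-1])
```

```text
t 2.38 turn [ 0.28  0.13 -0.34] shift [35.8 -8.7 46.2] TCP target [ 0.4777 -0.0583  0.023 ] world up in tool [-0.616  0.    -0.788] world y [-0.788  0.016  0.616] world x [-0.012 -1.     0.01 ]
wrist lower_tier 0.89 [ 0.477 -0.115  0.037] [300. 124.]
[ 0.46774175 -0.23251664  0.17883473] [ 2.19368297 -0.00740721  3.12452602]
```

View pics/wr1c.png

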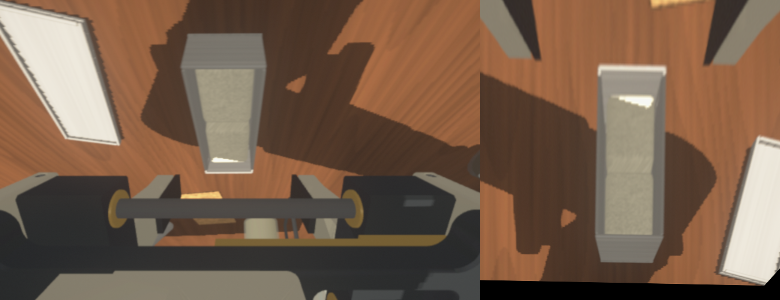

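The wrist view shows the tier between the open fingers, with its rim in the warp tile from row 66 to 236 and columns 118 to 185. The estimate holds, so I'll descend.

Emit:
servo_tool:
  deltas:
    - [-1,0,-9,0,0.28,0.13,-0.34]
    - [-1,9,0,11.5,0,0,0]
    - [-1,9,0,11.5,0,0,0]
    - [-1,9,0,11.5,0,0,0]
    - [-1,9,0,11.5,0,0,0]
    - [-1,0,0,0,0,0,0]
    - [-1,0,0,0,0,0,0]

```text
t: 3.07
eef_pos: [0.4847, -0.0583, 0.0245]
ee_rot: [-3.136, 0.662, -1.581]
force: [0.1, -0.9, 0.0]
width: 0.0875
gripper_force: 0.0
```

Run:
```python
from h import *
plan((.478,-.0705,.038),-.9,38)
```

```text
t 3.07 turn [-0.12 -0.09  0.26] shift [1.4 6.5 0.8] TCP target [ 0.4782 -0.0588  0.023 ] world up in tool [-0.616  0.    -0.788] world y [-0.788  0.016  0.616] world x [-0.012 -1.     0.01 ]
```

Emit:
servo_tool:
  deltas:
    - [-1,1,6,1,-0.1,0,0.2]
    - [-1,0,0,0,0,0,0]
    - [-1,0,0,0,0,0,0]
    - [1,0,0,0,0,0,0]
    - [1,0,0,0,0,0,0]
    - [1,0,0,0,0,0,0]
    - [1,0,0,0,0,0,0]
    - [1,0,0,0,0,0,0]
    - [1,0,0,0,0,0,0]
  squeeze: 20

```text
t: 3.82
eef_pos: [0.4792, -0.0587, 0.0247]
ee_rot: [-3.137, 0.661, -1.583]
force: [-1.0, -0.2, 1.9]
width: 0.0588
gripper_force: 20.0
```

Run:
```python
from h import *
plan((.478,-.0705,.038),-.9,38)
```

```text
t 3.82 turn [-0.14 -0.13  0.17] shift [1.1 1.  1.3] TCP target [ 0.4782 -0.0588  0.023 ] world up in tool [-0.616  0.    -0.788] world y [-0.788  0.016  0.616] world x [-0.012 -1.     0.01 ]
```

Emit:
servo_tool:
  deltas:
    - [1,-6,0,-8,0,0,0]
    - [1,-12,0,-16,0,0,0]
    - [1,-12,0,-16,0,0,0]
    - [1,-6,0,-8,0,0,0]
    - [1,0,0,0,0,0,0]
    - [1,0,0,0,0,0,0]

```text
t: 4.32
eef_pos: [0.4796, -0.0598, 0.0849]
ee_rot: [-3.134, 0.66, -1.582]
force: [-0.4, -0.6, -3.7]
width: 0.0589
gripper_force: 20.0
```

Run:
```python
from h import *
plan((.5386,.2507,.0827),8.8,38)
```

```text
t 4.32 turn [-6.21 -0.2  -7.44] shift [-233.4 -105.9  204.1] TCP target [0.5368 0.2623 0.0677] world up in tool [-0.616  0.    -0.788] world y [-0.779 -0.153  0.608] world x [ 0.121 -0.988 -0.094]
```

Emit:
servo_tool:
  deltas:
    - [1,0,0,0,-1.55,-0.05,-1.86]
    - [1,0,0,0,-1.55,-0.05,-1.86]
    - [1,0,0,0,-1.55,-0.05,-1.86]
    - [1,0,0,0,-1.55,-0.05,-1.86]
    - [1,-12,-5,10,0,0,0]
    - [1,-21,-10,19,0,0,0]
    - [1,-21,-10,19,0,0,0]
    - [1,-21,-10,19,0,0,0]
    - [1,-21,-10,19,0,0,0]
    - [1,-21,-10,19,0,0,0]
    - [1,-21,-10,19,0,0,0]
    - [1,-21,-10,19,0,0,0]
    - [1,-21,-9,18,0,0,0]
    - [1,-21,-9,18,0,0,0]
    - [1,-21,-9,18,0,0,0]
    - [1,-11,-4,7,0,0,0]
    - [1,0,0,0,0,0,0]
    - [1,0,0,0,0,0,0]
    - [1,0,0,0,0,0,0]

```text
t: 5.9
eef_pos: [0.5363, 0.2616, 0.0666]
ee_rot: [3.139, 0.663, -1.417]
force: [-0.1, -0.1, -2.5]
width: 0.0592
gripper_force: 20.0
```

Run:
```python
from h import *
plan((.5386,.2507,.0457),8.8,38)
p=look('side',['lower_tier','mat'],'sd2.png')
p2=look('wrist',['lower_tier'])
q=warp(p,.003,(.5386,.2507)); cv2.imwrite('pics/sd2c.png',np.hstack([cv2.resize(q,(390,390)),cv2.resize(p2['color'][:,100:540],(400,390))])[:,:,::-1])
```

```text
t 5.9 turn [ 0.17  0.   -0.01] shift [21.7 -0.6 28.7] TCP target [0.5368 0.2623 0.0307] world up in tool [-0.616  0.    -0.788] world y [-0.779 -0.153  0.608] world x [ 0.121 -0.988 -0.094]
side lower_tier 0.64 [0.544 0.178 0.078] [295. 186.]
side mat 0.64 [ 0.63  -0.1    0.008] [337. 262.]
side mat 0.57 [0.532 0.198 0.006] [292. 197.]
wrist lower_tier 0.75 [0.546 0.176 0.078] [325. 156.]
```

View pics/sd2c.png

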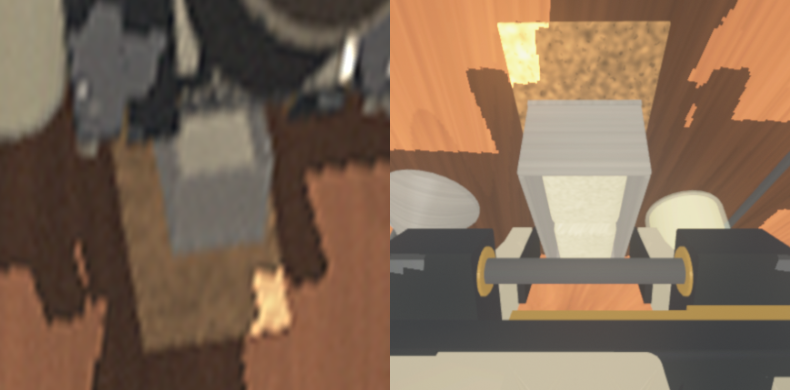

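The wrist view shows the box held level and lined up across the mat. Its front face spans crop columns 520–650, against 500–670 for the mat. I'll lower it now.

Emit:
servo_tool:
  deltas:
    - [1,4,0,6,0.1,0,0]
    - [1,6,0,8,0,0,0]
    - [1,6,0,8,0,0,0]
    - [1,4,0,5,0,0,0]
    - [1,1.4,0,1.8,0,0,0]
    - [1,0.6,0,0.8,0,0,0]
    - [1,0.6,0,0.8,0,0,0]
    - [1,0.6,0,0.8,0,0,0]
    - [1,0,0,0,0,0,0]
    - [1,0,0,0,0,0,0]

```text
t: 6.98
eef_pos: [0.5367, 0.263, 0.0288]
ee_rot: [-3.141, 0.664, -1.418]
force: [-0.6, 0.7, -2.2]
width: 0.0591
gripper_force: 20.0
```

Emit:
servo_tool:
  deltas:
    - [1,0.5,0,0.6,0,0,0]
    - [1,0.3,0,0.4,0,0,0]
    - [1,0.3,0,0.4,0,0,0]
    - [1,0,0,0,0,0,0]
    - [1,0,0,0,0,0,0]

```text
t: 7.4
eef_pos: [0.5367, 0.263, 0.0277]
ee_rot: [-3.14, 0.664, -1.417]
force: [-2.3, -1.5, 5.3]
width: 0.0591
gripper_force: 20.0
```

Contact at about 5 N. I'll release and back out along the tool axis.

Emit:
servo_tool:
  deltas:
    - [-1,0,0,0,0,0,0]
    - [-1,0,0,0,0,0,0]
    - [-1,0,0,0,0,0,0]
    - [-1,0,0,0,0,0,0]
    - [-1,0,0,0,0,0,0]
    - [-1,0,0,-10,0,0,0]
    - [-1,0,0,-20,0,0,0]
    - [-1,0,0,-25,0,0,0]
    - [-1,0,0,-25,0,0,0]
    - [-1,0,0,-25,0,0,0]
    - [-1,0,0,-25,0,0,0]
    - [-1,0,0,0,0,0,0]
    - [-1,0,0,0,0,0,0]

```text
t: 8.48
eef_pos: [0.5498, 0.1828, 0.1308]
ee_rot: [-3.138, 0.664, -1.417]
force: [-0.6, 0.4, 0.1]
width: 0.0876
gripper_force: 0.0
```

Run:
```python
from h import *
p2=look('wrist',['lower_tier','mat'],'wr3.png'); print(p2['position'],arm.get_state()['eef_pos'])
p=look('side',['lower_tier'])
a=warp(p2,.048,(.5386,.2507)); b=warp(p2,.003,(.5386,.2507))
cv2.imwrite('pics/wr3c.png',cv2.resize(np.hstack([a,b]),(800,400))[:,:,::-1])
plan((.628,-.093,.08),-15,35)
```

```text
wrist lower_tier 0.7 [0.546 0.215 0.038] [314. 165.]
wrist mat 0.96 [0.55  0.178 0.001] [316. 109.]
[0.57647552 0.01074201 0.22853894] [0.5481016  0.18388509 0.12848104]
side lower_tier 0.61 [0.543 0.207 0.036] [294. 189.]
t 8.73 turn [14.22  2.99 19.05] shift [ 230.  -149.   -83.2] TCP target [ 0.6308 -0.0825  0.0644] world up in tool [-0.574  0.    -0.819] world y [-0.791  0.259  0.554] world x [-0.212 -0.966  0.148]
```

View pics/wr3c.png

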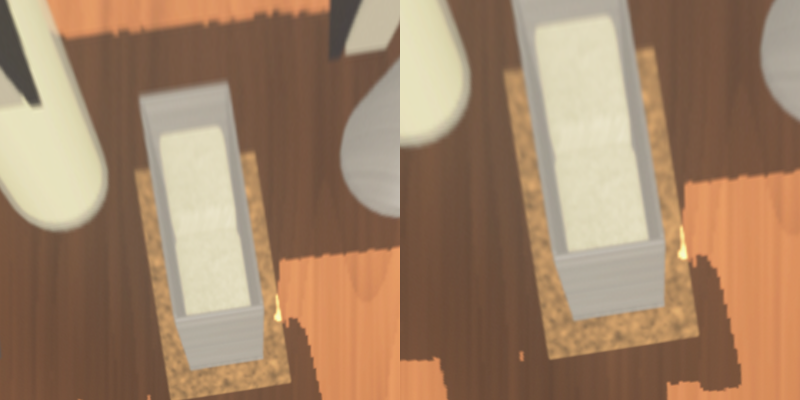

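The lower tier stands square: rim corners at (139,98), (228,84), (263,307) and (175,319) put its centre at (0.539, 0.2495) with yaw 9°. Mat centre by the same view is (0.5397, 0.2488). Next is the divider.

Emit:
servo_tool:
  deltas:
    - [-1,0,0,-20,0,0,0]
    - [-1,0,0,0,3.55,0.75,4.76]
    - [-1,0,0,0,3.55,0.75,4.76]
    - [-1,0,0,0,3.55,0.75,4.76]
    - [-1,0,0,0,3.55,0.75,4.76]
    - [-1,12,-8,-3,0,0,0]
    - [-1,23,-15,-6,0,0,0]
    - [-1,23,-15,-6,0,0,0]
    - [-1,23,-15,-6,0,0,0]
    - [-1,23,-15,-6,0,0,0]
    - [-1,23,-15,-6,0,0,0]
    - [-1,23,-15,-6,0,0,0]
    - [-1,23,-15,-6,0,0,0]
    - [-1,23,-14,-6,0,0,0]
    - [-1,23,-14,-6,0,0,0]
    - [-1,11,-8,-6,0,0,0]
    - [-1,0,0,0,0,0,0]
    - [-1,0,0,0,0,0,0]
    - [-1,0,0,0,0,0,0]

```text
t: 10.32
eef_pos: [0.6362, -0.083, 0.0645]
ee_rot: [-3.141, 0.612, -1.832]
force: [-0.3, 0.8, 0.0]
width: 0.0875
gripper_force: 0.0
```

```bash
cat >> h.py <<'E'
def segm(p,z,c,smax,half=.11,save=None,vmin=0):
    w=warp(p,z,c,half); hsv=cv2.cvtColor(w,cv2.COLOR_RGB2HSV)
    m=((hsv[...,1]<smax)&(hsv[...,2]>vmin)).astype(np.uint8)
    m=cv2.morphologyEx(m,cv2.MORPH_OPEN,np.ones((9,9)))
    b=rect(m,c,half); px=((b-np.array(c))*[1,-1]+half)*2000
    cv2.polylines(w,[px.astype(int)],True,(255,0,0),1)
    if save: cv2.imwrite('pics/'+save,w[:,:,::-1])
    return w
E
python3 - <<'E'
from h import *
p=look('wrist',['divider'],'wr4.png')
segm(p,.012,(.628,-.093),70,save='wr4c.png')
plan((.628,-.093,.08),-15,35,.0075)
E
```

```text
wrist divider 0.68 [ 0.787 -0.167  0.002] [ 79. 125.]
wrist divider 0.57 [ 0.623 -0.125  0.011] [319. 131.]
wrist divider 0.42 [0.763 0.23  0.008] [290. 310.]
ctr [ 0.6279 -0.0968] size 0.1548 0.0623 long-axis from +y deg(ccw+) -14.61
t 10.42 turn [-0.05  0.03  0.1 ] shift [ 1.3  5.4 69.4] TCP target [ 0.6411 -0.044   0.0075] world up in tool [-0.574  0.    -0.819] world y [-0.791  0.259  0.554] world x [-0.212 -0.966  0.148]
```

View pics/wr4c.png

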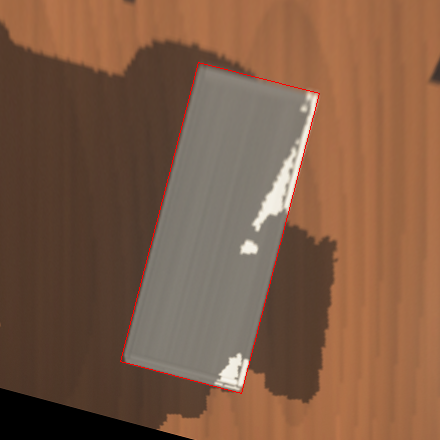

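Emit:
servo_tool:
  deltas:
    - [-1,0,4.6,0,0,0,0]
    - [-1,8,0,8,0,0,0]
    - [-1,10,0,10,0,0,0]
    - [-1,10,0,10,0,0,0]
    - [-1,6,0,8,0,0,0]
    - [-1,4,0,3,0,0,0]
    - [-1,0,0,0,0,0,0]
    - [-1,0,0,0,0,0,0]
    - [-1,0,0,0,0,0,0]

```text
t: 11.17
eef_pos: [0.6302, -0.0914, 0.0111]
ee_rot: [-3.139, 0.611, -1.831]
force: [-0.1, -0.5, 0.3]
width: 0.0876
gripper_force: 0.0
```

Run:
```python
from h import *
t,Rt=plan((.628,-.095,.08),-14.8,35)
s=arm.get_state(); print((Rt.T@(np.array([.6296,-.090,.0075])-s['eef_pos'])*1e3).round(1), s['eef_pos'])
```

```text
t 11.17 turn [-0.21  0.01 -0.11] shift [-36.2   1.2 -39.7] TCP target [ 0.6308 -0.0845  0.0644] world up in tool [-0.574  0.    -0.819] world y [-0.792  0.255  0.555] world x [-0.209 -0.967  0.147]
[1.1 0.9 3.7] [ 0.63020791 -0.09140027  0.011149  ]
```

Emit:
servo_tool:
  deltas:
    - [-1,1,0.9,3,-0.2,0,-0.1]
    - [-1,0,0,0,0,0,0]
    - [-1,0,0,0,0,0,0]
    - [1,0,0,0,0,0,0]
    - [1,0,0,0,0,0,0]
    - [1,0,0,0,0,0,0]
    - [1,0,0,0,0,0,0]
    - [1,0,0,0,0,0,0]
    - [1,0,0,0,0,0,0]
    - [1,0,0,0,0,0,0]
  squeeze: 25

```text
t: 12.0
eef_pos: [0.6292, -0.0901, 0.0079]
ee_rot: [3.141, 0.611, -1.83]
force: [0.5, 0.2, -0.5]
width: 0.0467
gripper_force: 0.0
```

Run:
```python
from h import *
p=look('wrist',[],'wr5.png'); s=arm.get_state(); print(s['width'],s['gripper_force'],s['eef_pos'])
p2=look('side',[],'sd5.png')
cv2.imwrite('pics/m5.png',np.hstack([cv2.resize(p['color'][60:260,180:460],(420,300)),cv2.resize(p2['color'][210:310,280:407],(380,300))])[:,:,::-1])
```

```text
0.04242724162601366 0.0 [ 0.62917633 -0.09008431  0.00787248]
```

View pics/m5.png

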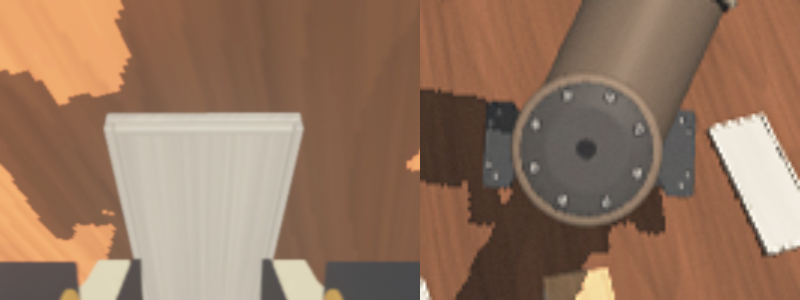

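The fingers closed over the tray: width is 42 mm with no force, and the tray still lies flat at (205,170) in the left crop. So at this opening the tips sit farther back than the nominal TCP. I'll open and feel for the counter in small steps.

Emit:
servo_tool:
  deltas:
    - [-1,0,0,0,0,0,0]
    - [-1,0,0,0,0,0,0]
    - [-1,0,0,0,0,0,0]
    - [-1,0,0,0,0,0,0]
    - [-1,0,0,0,0,0,0]
    - [-1,0,0,0,0,0,0]
    - [-1,1.7,0,2.5,0,0,0]
    - [-1,0,0,0,0,0,0]
    - [-1,0,0,0,0,0,0]

```text
t: 12.85
eef_pos: [0.629, -0.09, 0.0045]
ee_rot: [3.14, 0.611, -1.83]
force: [0.3, 0.3, 0.5]
width: 0.087
gripper_force: 0.0
```

Emit:
servo_tool:
  deltas:
    - [-1,1.2,0,1.6,0,0,0]
    - [-1,0,0,0,0,0,0]
    - [-1,0,0,0,0,0,0]

```text
t: 13.1
eef_pos: [0.6291, -0.0901, 0.0027]
ee_rot: [3.141, 0.611, -1.83]
force: [-0.4, -0.1, 0.3]
width: 0.087
gripper_force: 0.0
```

Run:
```python
from h import *
p=look('wrist',[],'wr6.png'); s=arm.get_state(); print(s['width'],s['force'],s['eef_pos'])
segm(p,.012,(.628,-.093),70,save='wr6c.png')
p2=look('scene',[],'sc6.png'); print(proj(p2,s['eef_pos']))
u=proj(p2,s['eef_pos']).astype(int)
cv2.imwrite('pics/sc6c.png',cv2.resize(p2['color'][u[1]-50:u[1]+50,u[0]-65:u[0]+65],(780,600),interpolation=cv2.INTER_CUBIC)[:,:,::-1])
```

```text
0.0873296550081058 [-0.19216363 -0.22939686  0.96353901] [ 0.62913132 -0.09012004  0.00274132]
ctr [ 0.6166 -0.0848] size 0.18 0.2373 long-axis from +y deg(ccw+) 77.21
[281.5718056  244.54572371]
```

View pics/sc6c.png

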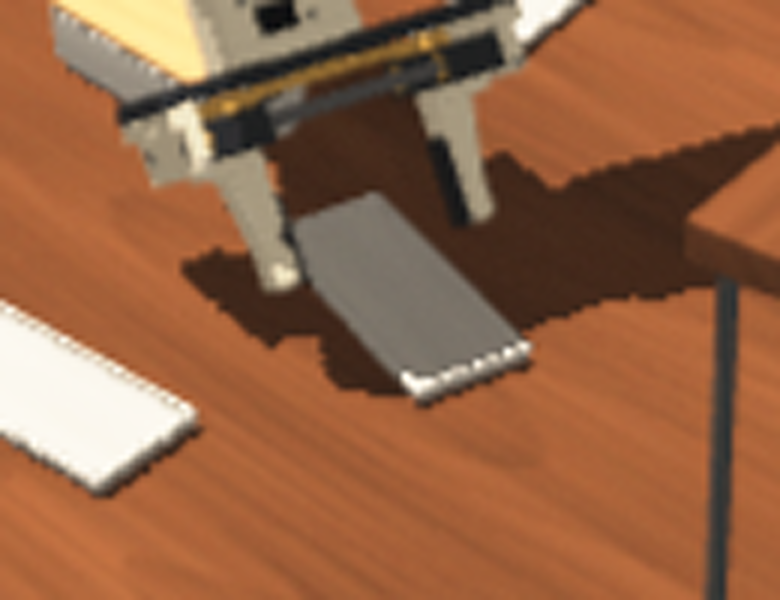

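The tips, at crop (280,283) and (482,222), sit clearly above and behind the projected TCP at (390,300). I'll quantify that.

Run:
```python
from h import *
from scipy.optimize import least_squares
p=arm.grab_frame('scene'); s=arm.get_state(); Rn=Rm(s['ee_rot'])
for uv in [(262.7,241.2),(296.3,231)]:
    f=lambda v: proj(p,s['eef_pos']+Rn@np.array([0,v[0],v[1]]))-np.array(uv)
    r=least_squares(f,[0,0]); w=s['eef_pos']+Rn@np.array([0,*r.x]); print(r.x.round(4),w.round(4))
```

```text
[-0.0522 -0.0281] [ 0.6756 -0.1191  0.0258]
[ 0.0585 -0.0229] [ 0.5693 -0.0879  0.0216]
```

Emit:
servo_tool:
  deltas:
    - [-0.55,0,0,0,0,0,0]
    - [-0.55,0,0,0,0,0,0]
    - [-0.55,0,0,0,0,0,0]
    - [-0.55,2.3,0,3.3,0,0,0]
    - [-0.55,0,0,0,0,0,0]
    - [-0.55,0,0,0,0,0,0]

```text
t: 13.75
eef_pos: [0.6289, -0.09, -0.0016]
ee_rot: [3.14, 0.611, -1.83]
force: [-0.0, -0.6, -0.1]
width: 0.0678
gripper_force: 0.0
```

Run:
```python
from h import *
p2=look('scene',[],'sc7.png'); s=arm.get_state(); print(proj(p2,s['eef_pos']))
cv2.imwrite('pics/sc7c.png',cv2.resize(p2['color'][194:294,216:346],(780,600),interpolation=cv2.INTER_CUBIC)[:,:,::-1])
```

```text
[281.65403488 245.66331794]
```

View pics/sc7c.png

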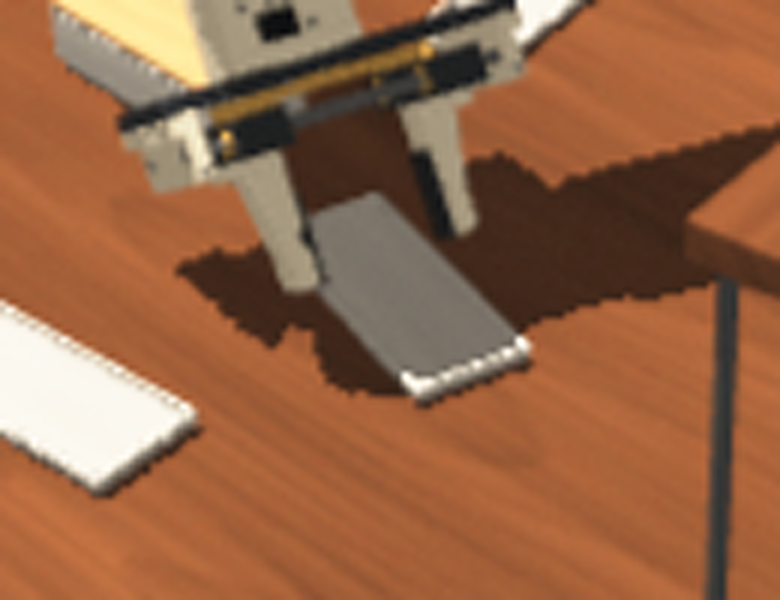

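The fingers are at 68 mm either side of the tray, with tips at (300,290) and (460,235), and still about 15–18 mm up. That uses up my picture views, so from here I go by numbers. I'll shift forward 12 mm along the tray to compensate and keep feeling downward.

Emit:
servo_tool:
  deltas:
    - [-0.55,-9.8,0,6.9,0,0,0]
    - [-0.55,2.3,0,3.3,0,0,0]
    - [-0.55,0,0,0,0,0,0]
    - [-0.55,0,0,0,0,0,0]

```text
t: 14.13
eef_pos: [0.632, -0.0782, -0.0056]
ee_rot: [3.14, 0.611, -1.829]
force: [0.0, 0.4, 0.1]
width: 0.068
gripper_force: 0.0
```

Emit:
servo_tool:
  deltas:
    - [-0.55,1.15,0,1.65,0,0,0]
    - [-0.55,0,0,0,0,0,0]
    - [-0.55,0,0,0,0,0,0]

```text
t: 14.38
eef_pos: [0.6322, -0.0786, -0.0074]
ee_rot: [3.141, 0.611, -1.83]
force: [-0.9, -0.5, -0.6]
width: 0.0679
gripper_force: 0.0
```

Emit:
servo_tool:
  deltas:
    - [-0.55,1.15,0,1.65,0,0,0]
    - [-0.55,0,0,0,0,0,0]
    - [-0.55,0,0,0,0,0,0]

```text
t: 14.63
eef_pos: [0.6321, -0.0785, -0.0094]
ee_rot: [3.141, 0.611, -1.83]
force: [-1.0, 0.4, 0.3]
width: 0.0677
gripper_force: 0.0
```

Emit:
servo_tool:
  deltas:
    - [-0.55,1.15,0,1.65,0,0,0]
    - [-0.55,0,0,0,0,0,0]
    - [-0.55,0,0,0,0,0,0]

```text
t: 14.88
eef_pos: [0.6321, -0.0785, -0.0114]
ee_rot: [3.141, 0.611, -1.83]
force: [-0.6, 0.5, 0.6]
width: 0.0676
gripper_force: 0.0
```

Emit:
servo_tool:
  deltas:
    - [-0.55,0.85,0,1.25,0,0,0]
    - [-0.55,0,0,0,0,0,0]
    - [-0.55,0,0,0,0,0,0]

```text
t: 15.13
eef_pos: [0.6322, -0.0784, -0.0129]
ee_rot: [3.141, 0.611, -1.83]
force: [0.2, 0.9, -0.7]
width: 0.0681
gripper_force: 0.0
```

Run:
```python
from h import *
from scipy.optimize import least_squares
p=arm.grab_frame('scene'); cv2.imwrite('pics/sc8.png',p['color'][:,:,::-1]); s=arm.get_state(); Rn=Rm(s['ee_rot']); print(s['eef_pos'],s['force'])
a=p['color'][194:294,216:346]; b=cv2.imread('pics/sc7.png')[194:294,216:346,::-1]
hsv=cv2.cvtColor(a,cv2.COLOR_RGB2HSV)
# finger colour: print saturation around tips column strips
for (c0,c1) in [(255,275),(285,300)]:
    print('cols',c0,c1)
    for r in range(232,256,1): print(r,cv2.cvtColor(p['color'],cv2.COLOR_RGB2HSV)[r,c0:c1:2,1].tolist())
```

```text
[ 0.63223194 -0.07844629 -0.01282116] [-0.19292139 -0.48090095 -0.3842468 ]
cols 255 275
232 [172, 165, 72, 60, 60, 60, 55, 36, 39, 37]
233 [168, 171, 81, 55, 58, 60, 55, 36, 39, 39]
234 [171, 170, 114, 62, 59, 60, 59, 35, 39, 39]
235 [171, 170, 155, 62, 60, 60, 62, 35, 41, 39]
236 [171, 169, 167, 64, 61, 61, 59, 30, 39, 38]
237 [169, 169, 159, 69, 63, 60, 61, 23, 39, 39]
238 [163, 162, 151, 89, 61, 61, 60, 14, 41, 39]
239 [146, 150, 149, 129, 62, 61, 61, 38, 39, 37]
240 [150, 156, 151, 147, 67, 61, 60, 54, 41, 37]
241 [146, 150, 148, 143, 69, 62, 60, 60, 40, 40]
242 [151, 147, 148, 154, 87, 63, 62, 60, 38, 38]
243 [144, 150, 150, 152, 117, 63, 60, 60, 40, 39]
244 [144, 146, 149, 152, 140, 60, 61, 60, 51, 36]
245 [151, 146, 147, 153, 148, 67, 62, 60, 59, 37]
246 [150, 150, 144, 151, 150, 68, 61, 62, 73, 42]
247 [155, 152, 154, 152, 147, 96, 76, 76, 123, 70]
248 [152, 159, 149, 150, 150, 138, 113, 122, 151, 124]
249 [171, 157, 158, 147, 148, 154, 147, 152, 154, 150]
250 [165, 152, 152, 153, 147, 168, 155, 146, 154, 147]
251 [168, 164, 158, 152, 167, 165, 164, 150, 156, 152]
252 [171, 
[... 435 characters left out ...]
, 71, 119, 156]
238 [37, 40, 39, 37, 65, 110, 155, 157]
239 [36, 38, 38, 40, 119, 153, 152, 154]
240 [39, 38, 38, 38, 76, 152, 147, 152]
241 [39, 38, 38, 36, 41, 122, 150, 149]
242 [40, 37, 34, 39, 37, 71, 146, 150]
243 [36, 38, 36, 40, 38, 43, 133, 146]
244 [37, 38, 37, 38, 38, 38, 83, 150]
245 [37, 37, 39, 40, 37, 36, 45, 141]
246 [37, 38, 39, 39, 37, 34, 33, 84]
247 [38, 38, 37, 35, 38, 36, 38, 42]
248 [38, 39, 36, 37, 39, 37, 36, 36]
249 [38, 36, 39, 38, 37, 38, 39, 38]
250 [36, 36, 36, 36, 37, 35, 37, 37]
251 [39, 38, 38, 38, 37, 37, 39, 39]
252 [35, 36, 40, 36, 38, 37, 37, 39]
253 [38, 38, 39, 38, 39, 35, 38, 38]
254 [38, 41, 38, 36, 41, 37, 38, 38]
255 [37, 40, 38, 38, 36, 38, 38, 69]
```

Run:
```python
from h import *
p=arm.grab_frame('scene'); s=arm.get_state(); Rn=Rm(s['ee_rot']);e=s['eef_pos']
for uv in [(267,247.7),(270,247.2),(293.5,238),(296,236.5)]:
  for z in [0,.004,.008,.012]:
    w=ray(p,uv,z); print(uv,z,'tool-frame mm',((w-e)@Rn*1e3).round(1))
for zt in (-.010,-.015,-.02): print(proj(p,e+Rn@np.array([0,-.034,zt])),proj(p,e+Rn@np.array([0,.034,zt])))
```

```text
(267, 247.7) 0 tool-frame mm [ 12.9 -41.7 -24.7]
(267, 247.7) 0.004 tool-frame mm [  6.8 -43.9 -25.2]
(267, 247.7) 0.008 tool-frame mm [  0.6 -46.  -25.8]
(267, 247.7) 0.012 tool-frame mm [ -5.5 -48.1 -26.4]
(270, 247.2) 0 tool-frame mm [ 10.8 -33.2 -23.2]
(270, 247.2) 0.004 tool-frame mm [  4.7 -35.4 -23.8]
(270, 247.2) 0.008 tool-frame mm [ -1.5 -37.6 -24.3]
(270, 247.2) 0.012 tool-frame mm [ -7.6 -39.8 -24.9]
(293.5, 238) 0 tool-frame mm [ 12.8  47.8 -24.5]
(293.5, 238) 0.004 tool-frame mm [  6.7  45.2 -25.1]
(293.5, 238) 0.008 tool-frame mm [  0.5  42.6 -25.7]
(293.5, 238) 0.012 tool-frame mm [ -5.6  40.  -26.3]
(296, 236.5) 0 tool-frame mm [ 14.9  58.1 -26. ]
(296, 236.5) 0.004 tool-frame mm [  8.8  55.4 -26.6]
(296, 236.5) 0.008 tool-frame mm [  2.6  52.7 -27.1]
(296, 236.5) 0.012 tool-frame mm [ -3.6  50.1 -27.7]
[272.4199709  251.48199674] [292.67335846 243.88761298]
[271.89634483 249.8544196 ] [292.16447441 242.30050202]
[271.37263719 248.2265889 ] [291.65551309 240.71315004]
```

The tips lie about 24.5 mm behind the TCP at this opening, so the low corner is about 2 mm above the counter and the tray is between the pads. I'll close now.

Emit:
servo_tool:
  deltas:
    - [-0.55,-0.4,0,-0.6,0,0,0]
    - [-0.55,0,0,0,0,0,0]
    - [1,0,0,0,0,0,0]
    - [1,0,0,0,0,0,0]
    - [1,0,0,0,0,0,0]
    - [1,0,0,0,0,0,0]
    - [1,0,0,0,0,0,0]

```text
t: 15.82
eef_pos: [0.6322, -0.0785, -0.012]
ee_rot: [3.141, 0.611, -1.83]
force: [0.0, 0.1, 0.9]
width: 0.0613
gripper_force: 25.0
```

Emit:
servo_tool:
  deltas:
    - [1,-2,0,-3,0,0,0]
    - [1,-6,0,-9,0,0,0]
    - [1,-9,0,-13,0,0,0]
    - [1,-9,0,-13,0,0,0]
    - [1,-9,0,-12,0,0,0]
    - [1,0,0,0,0,0,0]
    - [1,0,0,0,0,0,0]

```text
t: 16.4
eef_pos: [0.6334, -0.0787, 0.0516]
ee_rot: [-3.137, 0.611, -1.827]
force: [0.0, 0.6, -0.9]
width: 0.0616
gripper_force: 25.0
```

```bash
cat >> h.py <<'E'
def planT(tcp,yaw,tilt):
    Rt=R.from_euler('z',yaw,degrees=True).as_matrix()@Rm([np.pi,0,-np.pi/2])@R.from_euler('y',-tilt,degrees=True).as_matrix()
    return plan(np.array(tcp)-.019*Rt[:,2],yaw,tilt)
E
python3 - <<'E'
from h import *
planT((.5361,.2673,.064),8.8,35); print(arm.get_state()['width'],arm.get_state()['gripper_force'])
p=look('side',['divider']); look('wrist',['divider'])
E
```

```text
t 16.4 turn [-13.71  -0.03 -19.21] shift [-299.4   43.2  194.5] TCP target [0.5361 0.2673 0.064 ] world up in tool [-0.574  0.    -0.819] world y [-0.81  -0.153  0.567] world x [ 0.125 -0.988 -0.088]
0.06161147793159632 24.999410659074783
side divider 0.94 [ 0.791 -0.165  0.007] [394. 270.]
side divider 0.58 [ 0.371 -0.252  0.001] [256. 324.]
side divider 0.51 [ 0.617 -0.166  0.073] [338. 268.]
wrist divider 0.7 [ 0.624 -0.142  0.072] [300. 200.]
```

Emit:
servo_tool:
  deltas:
    - [1,0,0,0,-3.43,0,-4.8]
    - [1,0,0,0,-3.43,0,-4.8]
    - [1,0,0,0,-3.43,0,-4.8]
    - [1,0,0,0,-3.43,0,-4.8]
    - [1,-12,2,6,0,0,0]
    - [1,-24,3.3,14,0,0,0]
    - [1,-24,3.3,14,0,0,0]
    - [1,-24,3.3,14,0,0,0]
    - [1,-24,3.3,14,0,0,0]
    - [1,-24,3.3,14,0,0,0]
    - [1,-24,3.3,14,0,0,0]
    - [1,-24,3.3,14,0,0,0]
    - [1,-24,3.3,14,0,0,0]
    - [1,-24,3.3,14,0,0,0]
    - [1,-24,3.3,14,0,0,0]
    - [1,-24,3.3,14,0,0,0]
    - [1,-24,3.3,14,0,0,0]
    - [1,-11,1.4,6,0,0,0]
    - [1,0,0,0,0,0,0]
    - [1,0,0,0,0,0,0]

```text
t: 18.27
eef_pos: [0.5344, 0.2692, 0.0803]
ee_rot: [3.136, 0.612, -1.42]
force: [-0.5, 0.2, -2.5]
width: 0.0615
gripper_force: 25.0
```

Run:
```python
from h import *
planT((.5361,.2673,.052),8.8,35)
p=look('wrist',['divider','lower_tier'],'wr9.png')
s=arm.get_state(); print(s['eef_pos'],s['ee_rot'])
# intensity profile along centreline near edge, for tray rim top and tier rim
ax=np.array([-.153,.988]); c0=np.array([.5361,.2673])-.017*ax
g=cv2.cvtColor(p['color'],cv2.COLOR_RGB2GRAY)
f=lambda d,z: proj(p,[*(c0+d*ax),z])
print('tray near top pred',f(-.076,s['eef_pos'][2]+.024),'tray near plate bottom',f(-.076,s['eef_pos'][2]+.016),'tier near rim pred',f(-.075,.048),'tier near bottom',f(-.075,.003),'mat near',f(-.095,.003))
u=int(f(-.075,.048)[0])
print(u,[(r,int(g[r,u-6:u+6].mean()),int(cv2.cvtColor(p['color'],cv2.COLOR_RGB2HSV)[r,u-6:u+6,1].mean())) for r in range(90,260,2)])
```

```text
t 18.27 turn [ 0.25  0.05 -0.11] shift [17.9 -1.4 22. ] TCP target [0.5361 0.2673 0.052 ] world up in tool [-0.574  0.    -0.819] world y [-0.81  -0.153  0.567] world x [ 0.125 -0.988 -0.088]
wrist divider 0.84 [0.546 0.204 0.102] [313. 196.]
wrist lower_tier 0.73 [0.552 0.188 0.04 ] [307.  90.]
[0.5353359  0.26778313 0.08007226] [ 3.13568547  0.61162843 -1.42185348]
tray near top pred [312.94307187 151.22252583] tray near plate bottom [312.8904284  137.56161627] tier near rim pred [312.65570253  77.34913084] tier near bottom [312.50717851  38.6937981 ] mat near [ 3.12406642e+02 -1.94127096e-01]
312 [(90, 219, 41), (92, 219, 41), (94, 219, 41), (96, 216, 43), (98, 217, 42), (100, 217, 42), (102, 218, 41), (104, 220, 39), (106, 218, 40), (108, 217, 41), (110, 218, 40), (112, 218, 41), (114, 218, 41), (116, 217, 41), (118, 217, 40), (120, 218, 40), (122, 218, 41), (124, 218, 40), (126, 216, 41), (128, 218, 40), (130, 220, 38), (132, 220, 39), (134, 219, 39), (136, 220, 38), (138, 218, 40), (140, 217, 40), (142, 216, 41), (144, 174, 28), (146, 175, 26), (148, 183, 25), (150, 176, 27), (
[... 162 characters left out ...]
2, 170, 26), (174, 170, 26), (176, 170, 26), (178, 169, 26), (180, 169, 26), (182, 169, 26), (184, 169, 26), (186, 169, 26), (188, 169, 26), (190, 168, 26), (192, 168, 26), (194, 168, 26), (196, 168, 26), (198, 168, 26), (200, 168, 26), (202, 168, 26), (204, 168, 26), (206, 168, 25), (208, 168, 26), (210, 168, 26), (212, 167, 25), (214, 168, 25), (216, 168, 25), (218, 168, 25), (220, 167, 25), (222, 167, 25), (224, 167, 25), (226, 167, 25), (228, 167, 25), (230, 167, 26), (232, 167, 25), (234, 166, 25), (236, 166, 25), (238, 166, 26), (240, 166, 25), (242, 166, 26), (244, 166, 25), (246, 166, 26), (248, 166, 26), (250, 166, 25), (252, 166, 26), (254, 165, 26), (256, 165, 25), (258, 165, 25)]
```

Run:
```python
from h import *
b=cv2.imread('pics/wr9.png'); 
from station import arm
p=arm.grab_frame('wrist'); p['color']=b[:,:,::-1]
ax=np.array([-.153,.988]); c0=np.array([.5361,.2673])-.017*ax
z=arm.get_state()['eef_pos'][2]; print(arm.get_state()['eef_pos'])
f=lambda d,z: proj(p,[*(c0+d*ax),z])
print('rows/mm tray',(f(-.075,z+.024)-f(-.076,z+.024))[1],(f(-.076,z+.025)-f(-.076,z+.024))[1],'tier',(f(-.074,.048)-f(-.075,.048))[1])
print([(r,b[r,306:318].mean(0).astype(int).tolist()) for r in list(range(0,92,2))+list(range(140,162))])
w=arm.grab_frame('side'); print(proj(w,[*(c0-.076*ax),z+.024]))
```

```text
[0.53543451 0.26771902 0.08008525]
rows/mm tray 1.9489180054368092 1.7982266167447278 tier 1.8662087359134887
[(0, [101, 156, 208]), (2, [101, 156, 209]), (4, [98, 151, 201]), (6, [93, 142, 189]), (8, [88, 134, 179]), (10, [86, 131, 175]), (12, [88, 133, 177]), (14, [91, 139, 185]), (16, [96, 146, 193]), (18, [98, 149, 197]), (20, [104, 159, 209]), (22, [108, 166, 217]), (24, [107, 165, 216]), (26, [102, 155, 205]), (28, [100, 151, 200]), (30, [104, 158, 209]), (32, [105, 160, 211]), (34, [104, 159, 209]), (36, [103, 156, 205]), (38, [101, 151, 198]), (40, [134, 163, 192]), (42, [156, 174, 189]), (44, [160, 177, 192]), (46, [160, 178, 193]), (48, [159, 176, 192]), (50, [159, 175, 190]), (52, [159, 176, 190]), (54, [159, 175, 189]), (56, [159, 176, 189]), (58, [157, 173, 187]), (60, [159, 176, 189]), (62, [159, 176, 188]), (64, [158, 173, 186]), (66, [159, 175, 187]), (68, [160, 175, 187]), (70, [159, 174, 185]), (72, [160, 175, 186]), (74, [165, 181, 192]), (76, [162, 177, 188]), (78, [167, 182, 191]), (80, [169, 184, 193]), (82, [160, 175, 185]), (84, [189, 218, 226]), (86, [193, 222, 229]), (88, [191, 221, 228]), (90, [190, 220, 227]), (140, [189, 218, 225]), (141, [189, 219, 225]), (142, [188, 217, 224]), (143, [171, 193, 201]), (144, [160, 174, 181]), (145, [160, 173, 180]), (146, [162, 174, 181]), (147, [165, 178, 184]), (148, [170, 182, 189]), (149, [166, 179, 184]), (150, [162, 176, 182]), (151, [162, 175, 182]), (152, [164, 177, 183]), (153, [166, 179, 185]), (154, [169, 182, 188]), (155, [174, 186, 192]), (156, [171, 183, 189]), (157, [164, 177, 183]), (158, [160, 171, 179]), (159, [157, 168, 175]), (160, [155, 167, 174]), (161, [157, 169, 175])]
[296.11766651 181.17773227]
```

The wrist profile puts the tier's near rim at row 77, as predicted. The tray's near edge is about 2.3 mm too far along +y, at row 143 against a predicted 138. I'll correct that and descend.

Run:
```python
from h import *
planT((.5364,.2651,.040),8.8,35)
```

```text
t 18.52 turn [ 0.17  0.05 -0.23] shift [25.2 -0.5 31.3] TCP target [0.5364 0.2651 0.04  ] world up in tool [-0.574  0.    -0.819] world y [-0.81  -0.153  0.567] world x [ 0.125 -0.988 -0.088]
```

Emit:
servo_tool:
  deltas:
    - [1,5,-0.5,5,0.15,0,-0.2]
    - [1,6,0,8,0,0,0]
    - [1,6,0,8,0,0,0]
    - [1,4,0,6,0,0,0]
    - [1,2,0,2,0,0,0]
    - [1,0,0,0,0,0,0]
    - [1,0,0,0,0,0,0]
    - [1,0,0,0,0,0,0]

```text
t: 19.18
eef_pos: [0.5363, 0.2667, 0.0438]
ee_rot: [-3.141, 0.612, -1.416]
force: [0.3, -0.1, -1.6]
width: 0.061
gripper_force: 25.0
```

Run:
```python
from h import *
planT((.5364,.2651,.037),8.8,35); print(arm.get_state()['force'])
```

```text
t 19.18 turn [0.02 0.07 0.07] shift [5.2 0.1 4.6] TCP target [0.5364 0.2651 0.037 ] world up in tool [-0.574  0.    -0.819] world y [-0.81  -0.153  0.567] world x [ 0.125 -0.988 -0.088]
[ 0.34154921 -0.08855    -1.60770733]
```

Emit:
servo_tool:
  deltas:
    - [1,2.6,0,2.3,0,0,0]
    - [1,2.6,0,2.3,0,0,0]
    - [1,0,0,0,0,0,0]
    - [1,0,0,0,0,0,0]
    - [1,0.6,0,0.8,0,0,0]
    - [1,0.6,0,0.8,0,0,0]
    - [1,0,0,0,0,0,0]
    - [1,0,0,0,0,0,0]

```text
t: 19.85
eef_pos: [0.5364, 0.2651, 0.0349]
ee_rot: [-3.141, 0.612, -1.416]
force: [1.3, 0.2, -0.5]
width: 0.0616
gripper_force: 25.0
```

Emit:
servo_tool:
  deltas:
    - [1,0.6,0,0.8,0,0,0]
    - [1,0,0,0,0,0,0]
    - [1,0.6,0,0.8,0,0,0]
    - [1,0,0,0,0,0,0]
    - [1,0,0,0,0,0,0]

```text
t: 20.27
eef_pos: [0.5364, 0.2651, 0.0341]
ee_rot: [-3.14, 0.613, -1.415]
force: [-1.2, -1.7, 10.6]
width: 0.0613
gripper_force: 25.0
```

Run:
```python
from h import *
p=look('wrist',[],'wr10.png'); ax=np.array([-.153,.988]); c0=np.array([.5387,.2505])
f=lambda d,z: proj(p,[*(c0+d*ax),z]).round(1)
print('bottom',f(-.075,.003),'tier rim',f(-.075,.048),'plate bot',f(-.076,.048),'caught',f(-.076,.052),'top',f(-.076,.056),f(-.073,.056),'caught',f(-.076,.060))
u=int(f(-.075,.048)[0]); c=p['color']
for uu in (u-25,u,u+25): print(uu,[(r,int(c[r,uu-5:uu+6].mean())) for r in range(int(f(-.075,.003)[1])-6,int(f(-.075,.003)[1])+6)],[(r,int(c[r,uu-5:uu+6].mean())) for r in range(int(f(-.076,.048)[1])-14,int(f(-.076,.06)[1])+14)])
```

```text
bottom [315.8  86.6] tier rim [316.2 144.9] plate bot [316.2 143. ] caught [316.2 149.6] top [316.3 156.4] [316.2 161.9] caught [316.3 163.5]
291 [(80, 163), (81, 165), (82, 167), (83, 165), (84, 161), (85, 154), (86, 147), (87, 144), (88, 160), (89, 174), (90, 178), (91, 177)] [(129, 178), (130, 178), (131, 177), (132, 176), (133, 176), (134, 176), (135, 175), (136, 177), (137, 179), (138, 181), (139, 183), (140, 185), (141, 182), (142, 179), (143, 178), (144, 179), (145, 183), (146, 179), (147, 175), (148, 175), (149, 176), (150, 177), (151, 181), (152, 183), (153, 177), (154, 175), (155, 178), (156, 180), (157, 182), (158, 184), (159, 187), (160, 184), (161, 178), (162, 173), (163, 170), (164, 170), (165, 171), (166, 171), (167, 171), (168, 171), (169, 171), (170, 171), (171, 171), (172, 171), (173, 171), (174, 171), (175, 171), (176, 171)]
316 [(80, 160), (81, 159), (82, 158), (83, 156), (84, 153), (85, 150), (86, 148), (87, 147), (88, 161), (89, 172), (90, 175), (91, 174)] [(129, 178), (130, 177), (131, 176), (132, 175), (133, 176), (134, 175), (135, 175), (136, 176), (137, 178)
[... 483 characters left out ...]
), (81, 133), (82, 134), (83, 136), (84, 138), (85, 137), (86, 135), (87, 135), (88, 153), (89, 169), (90, 174), (91, 174)] [(129, 177), (130, 176), (131, 175), (132, 175), (133, 175), (134, 174), (135, 174), (136, 175), (137, 178), (138, 181), (139, 183), (140, 184), (141, 182), (142, 178), (143, 177), (144, 178), (145, 182), (146, 177), (147, 175), (148, 177), (149, 178), (150, 180), (151, 184), (152, 185), (153, 178), (154, 176), (155, 178), (156, 180), (157, 182), (158, 185), (159, 187), (160, 183), (161, 177), (162, 173), (163, 169), (164, 171), (165, 173), (166, 173), (167, 173), (168, 173), (169, 173), (170, 173), (171, 173), (172, 173), (173, 173), (174, 173), (175, 173), (176, 173)]
```

The row profile matches the seated prediction: plate bottom at about row 146, against 144 for seated and 151 for caught. I'll release and check again.

Emit:
servo_tool:
  deltas:
    - [-0.5,0,0,0,0,0,0]
    - [-0.5,0,0,0,0,0,0]
    - [-0.5,0,0,0,0,0,0]
    - [-0.5,0,0,0,0,0,0]

```text
t: 20.65
eef_pos: [0.5362, 0.2649, 0.0325]
ee_rot: [3.141, 0.612, -1.416]
force: [0.2, -0.1, 0.2]
width: 0.0655
gripper_force: 0.0
```

```bash
cat > prof.py <<'E'
from h import *
p=look('wrist',[]); ax=np.array([-.153,.988]); c0=np.array([.5387,.2505]); nx=np.array([.988,.153])
f=lambda d,z,l=0: proj(p,[*(c0+d*ax+l*nx),z]).round(1)
print(arm.get_state()['eef_pos'],arm.get_state()['force'],arm.get_state()['width'])
c=p['color']
for l in (-.02,0,.02):
    print('L',l,'tierbot',f(-.075,.003,l)[1],'seated bot',f(-.076,.048,l)[1],'top',f(-.076,.056,l)[1],'rim in',f(-.073,.056,l)[1])
    u=int(f(-.075,.048,l)[0]); a=int(f(-.075,.003,l)[1]); b=int(f(-.076,.048,l)[1])
    print([(r,int(c[r,u-4:u+5].mean())) for r in range(a-1,a+5)],[(r,int(c[r,u-4:u+5].mean())) for r in range(b-4,b+26)])
E
python3 prof.py
```

```text
[0.53617921 0.26489045 0.03251157] [-1.13238676 -0.42097155 -1.22591794] 0.06596889509448721
L -0.02 tierbot 88.6 seated bot 145.8 top 159.4 rim in 164.9
[(87, 146), (88, 146), (89, 146), (90, 156), (91, 165), (92, 168)] [(141, 181), (142, 182), (143, 181), (144, 178), (145, 176), (146, 175), (147, 178), (148, 182), (149, 177), (150, 174), (151, 175), (152, 175), (153, 177), (154, 181), (155, 182), (156, 176), (157, 174), (158, 176), (159, 178), (160, 180), (161, 183), (162, 186), (163, 183), (164, 177), (165, 172), (166, 169), (167, 169), (168, 169), (169, 170), (170, 170)]
L 0 tierbot 88.6 seated bot 145.8 top 159.4 rim in 164.9
[(87, 149), (88, 146), (89, 145), (90, 160), (91, 171), (92, 174)] [(141, 181), (142, 183), (143, 182), (144, 180), (145, 177), (146, 176), (147, 179), (148, 183), (149, 177), (150, 174), (151, 176), (152, 177), (153, 178), (154, 182), (155, 184), (156, 176), (157, 174), (158, 177), (159, 179), (160, 181), (161, 184), (162, 186), (163, 184), (164, 177), (165, 173), (166, 169), (167, 170), (168, 172), (169, 171), (170, 171)]
L 0.02 tierbot 88.5 seated bot 145.7 top 159.3 rim in 164.9
[(87, 145), (88, 148), (89, 153), (90, 165), (91, 177), (92, 181)] [(141, 181), (142, 183), (143, 183), (144, 181), (145, 178), (146, 177), (147, 179), (148, 182), (149, 179), (150, 177), (151, 178), (152, 178), (153, 179), (154, 182), (155, 184), (156, 176), (157, 174), (158, 176), (159, 178), (160, 180), (161, 182), (162, 185), (163, 182), (164, 177), (165, 173), (166, 170), (167, 171), (168, 172), (169, 172), (170, 172)]
```

Emit:
servo_tool:
  deltas:
    - [-0.6,0,0,-6,0,0,0]
    - [-0.7,0,0,-15,0,0,0]
    - [-1,0,0,-25,0,0,0]
    - [-1,0,0,-25,0,0,0]
    - [-1,0,0,-25,0,0,0]
    - [-1,0,0,-25,0,0,0]
    - [-1,0,0,-5,0,0,0]
    - [-1,0,0,0,0,0,0]
    - [-1,0,0,0,0,0,0]
    - [-1,0,0,0,0,0,0]

```text
t: 21.53
eef_pos: [0.5468, 0.1935, 0.1354]
ee_rot: [3.14, 0.612, -1.417]
force: [0.4, -0.5, -0.9]
width: 0.0879
gripper_force: 0.0
```

```bash
python3 prof.py | head -3
python3 - <<'E'
from h import *
p=look('wrist',['divider'],'wr11.png'); c0=np.array([.5387,.2505]); ax=np.array([-.153,.988]); nx=np.array([.988,.153])
f=lambda d,z,l=0: proj(p,[*(c0+d*ax+l*nx),z])
g=cv2.cvtColor(p['color'],cv2.COLOR_RGB2GRAY).astype(float)
for nm,d in [('near top',-.076),('far top',.076)]:
    print(nm,f(d,.056),'caught',f(d,.060),f(d+.001,.056)-f(d,.056))
u,v=f(.076,.056); print([(r,p['color'][r,int(u)-5:int(u)+6].mean(0).astype(int).tolist()) for r in range(int(v)-14,int(v)+14)])
for d in (-.06,.0,.06):
    a=f(d,.056,-.031);b=f(d,.056,.031); print('edges pred',d,a.round(1),b.round(1))
    r=int(round(a[1]))
    for q in (a,b): print([(x,p['color'][int(round(q[1])),x].tolist()) for x in range(int(q[0])-6,int(q[0])+7)])
plan((.579,-.321,.11),-1.5,40)
E
```

```text
[0.54673268 0.19360873 0.1351126 ] [-0.33821753 -0.15189706 -0.57564612] 0.08792452508225188
L -0.02 tierbot 100.8 seated bot 130.6 top 136.9 rim in 139.8
[(99, 131), (100, 137), (101, 147), (102, 159), (103, 164), (104, 169)] [(126, 168), (127, 168), (128, 173), (129, 175), (130, 172), (131, 169), (132, 169), (133, 171), (134, 182), (135, 178), (136, 175), (137, 180), (138, 178), (139, 170), (140, 164), (141, 164), (142, 165), (143, 165), (144, 165), (145, 165), (146, 165), (147, 165), (148, 165), (149, 165), (150, 164), (151, 165), (152, 164), (153, 164), (154, 164), (155, 164)]
wrist divider 0.96 [0.544 0.224 0.056] [313. 179.]
near top [313.74665276 136.95925185] caught [313.75359597 140.18795408] [-0.00126678  0.98262698]
far top [313.61854178 236.33331423] caught [313.62221125 239.1785829 ] [-0.00055766  0.43257324]
[(222, [171, 165, 153]), (223, [172, 165, 153]), (224, [171, 165, 153]), (225, [171, 165, 153]), (226, [171, 164, 153]), (227, [172, 165, 153]), (228, [172, 165, 153]), (229, [172, 165, 153]), (230, [172, 165, 153]), (231, [175, 168, 155]), (232, [180, 173, 160]), (
[... 1849 characters left out ...]
, [173, 166, 153]), (339, [158, 147, 133]), (340, [131, 110, 95]), (341, [115, 88, 70]), (342, [111, 84, 66]), (343, [111, 84, 66]), (344, [111, 84, 65]), (345, [112, 85, 66]), (346, [115, 86, 67])]
[(281, [116, 84, 64]), (282, [115, 84, 65]), (283, [113, 82, 65]), (284, [113, 84, 65]), (285, [114, 84, 65]), (286, [119, 91, 73]), (287, [147, 131, 117]), (288, [168, 160, 147]), (289, [171, 165, 153]), (290, [171, 163, 151]), (291, [170, 164, 151]), (292, [171, 165, 152]), (293, [172, 165, 153])]
t 21.68 turn [ 6.41 -4.93  8.18] shift [ 409.6  -45.6 -292. ] TCP target [ 0.5793 -0.3088  0.0954] world up in tool [-0.643  0.    -0.766] world y [-0.766  0.026  0.643] world x [-0.02  -1.     0.017]
```

Both ends of the tray and its sides match the seated position: far edge at row 235 (seated 236, caught 239), sides within half a pixel. Now the upper tier.

Emit:
servo_tool:
  deltas:
    - [-1,0,0,-20,0,0,0]
    - [-1,0,0,0,3.2,-2.46,4.1]
    - [-1,0,0,0,3.2,-2.46,4.1]
    - [-1,15,-2,-5,0,0,0]
    - [-1,29.5,-3.3,-20,0,0,0]
    - [-1,29.5,-3.3,-20,0,0,0]
    - [-1,29.5,-3.3,-20,0,0,0]
    - [-1,29.5,-3.3,-20,0,0,0]
    - [-1,29.5,-3.3,-20,0,0,0]
    - [-1,29.5,-3.3,-20,0,0,0]
    - [-1,29.5,-3.3,-20,0,0,0]
    - [-1,29.5,-3.3,-20,0,0,0]
    - [-1,29.5,-3.3,-20,0,0,0]
    - [-1,29.5,-3.3,-20,0,0,0]
    - [-1,29.5,-3.3,-20,0,0,0]
    - [-1,29.5,-3.3,-20,0,0,0]
    - [-1,29.5,-3.3,-20,0,0,0]
    - [-1,10,-1,-7,0,0,0]
    - [-1,0,0,0,0,0,0]
    - [-1,0,0,0,0,0,0]

```text
t: 23.35
eef_pos: [0.5818, -0.3067, 0.0965]
ee_rot: [3.141, 0.7, -1.599]
force: [1.0, 0.7, -1.0]
width: 0.0874
gripper_force: 0.0
```

```bash
cat > up.py <<'E'
from h import *
p=look('wrist',['upper_tier'],'wr12.png'); c=(.579,-.321)
w=warp(p,.046,c,.11); hsv=cv2.cvtColor(w,cv2.COLOR_RGB2HSV)
print('lid hsv',hsv[220,220],'table',hsv[220,40],hsv[220,400],'front',hsv[395,220])
for row in (120,220,320): print(row,[(x,hsv[row,x].tolist()) for x in range(150,166,2)],[(x,hsv[row,x].tolist()) for x in range(274,296,2)])
print('col',[(y,hsv[y,220].tolist()) for y in list(range(58,84,2))+list(range(358,382,2))])
plan((.579,-.321,.0376),-1.5,40)
E
python3 up.py
```

```text
wrist upper_tier 0.65 [ 0.578 -0.369  0.04 ] [319. 104.]
lid hsv [ 16 113 189] table [ 11 113 113] [ 12 142 226] front [ 21  28 173]
120 [(150, [12, 146, 217]), (152, [12, 144, 219]), (154, [12, 144, 221]), (156, [12, 143, 224]), (158, [13, 144, 226]), (160, [13, 144, 226]), (162, [12, 145, 225]), (164, [12, 141, 219])] [(274, [29, 65, 247]), (276, [29, 62, 247]), (278, [28, 59, 247]), (280, [29, 60, 247]), (282, [26, 82, 249]), (284, [15, 129, 228]), (286, [12, 146, 216]), (288, [12, 147, 217]), (290, [12, 146, 217]), (292, [12, 145, 218]), (294, [12, 145, 218])]
220 [(150, [11, 120, 117]), (152, [12, 122, 117]), (154, [13, 123, 118]), (156, [12, 123, 120]), (158, [12, 124, 119]), (160, [13, 122, 119]), (162, [13, 118, 132]), (164, [16, 116, 169])] [(274, [15, 113, 176]), (276, [16, 111, 172]), (278, [15, 112, 173]), (280, [15, 114, 161]), (282, [13, 124, 130]), (284, [12, 123, 120]), (286, [12, 123, 118]), (288, [12, 124, 117]), (290, [12, 123, 118]), (292, [12, 123, 120]), (294, [12, 121, 120])]
320 [(150, [12, 117, 113]), (152, [12, 117, 113]), (154, [12, 120, 113]), (156, [12, 1
[... 410 characters left out ...]
 [13, 144, 223]), (64, [13, 143, 223]), (66, [13, 144, 223]), (68, [13, 144, 223]), (70, [13, 144, 225]), (72, [14, 136, 230]), (74, [18, 121, 239]), (76, [23, 96, 247]), (78, [27, 73, 248]), (80, [30, 56, 247]), (82, [29, 56, 247]), (358, [17, 111, 183]), (360, [16, 113, 183]), (362, [16, 113, 183]), (364, [17, 112, 182]), (366, [16, 112, 184]), (368, [16, 111, 189]), (370, [16, 112, 196]), (372, [16, 108, 184]), (374, [15, 49, 114]), (376, [18, 13, 100]), (378, [17, 18, 100]), (380, [17, 18, 100])]
t 23.45 turn [-0.03  0.06  0.04] shift [50.6  2.8 55.1] TCP target [ 0.5793 -0.3088  0.023 ] world up in tool [-0.643  0.    -0.766] world y [-0.766  0.026  0.643] world x [-0.02  -1.     0.017]
```

Run:
```python
from h import *
plan((.5798,-.3225,.0376),-1.45,40)
```

```text
t 23.45 turn [-0.06  0.06 -0.  ] shift [51.7  2.  54.1] TCP target [ 0.5801 -0.3103  0.023 ] world up in tool [-0.643  0.    -0.766] world y [-0.766  0.025  0.643] world x [-0.019 -1.     0.016]
```

Emit:
servo_tool:
  deltas:
    - [-1,8,2,8,0,0,0]
    - [-1,12,0,13,0,0,0]
    - [-1,12,0,13,0,0,0]
    - [-1,10,0,10,0,0,0]
    - [-1,6,0,6,0,0,0]
    - [-1,2,0,2,0,0,0]
    - [-1,0,0,0,0,0,0]
    - [-1,0,0,0,0,0,0]
    - [-1,0,0,0,0,0,0]

```text
t: 24.2
eef_pos: [0.5805, -0.312, 0.0269]
ee_rot: [-3.138, 0.697, -1.595]
force: [0.5, 0.3, -0.2]
width: 0.0878
gripper_force: 0.0
```

Run:
```python
from h import *
plan((.5798,-.3225,.0376),-1.45,40); print(arm.get_state()['force'])
```

```text
t 24.2 turn [-0.16 -0.04  0.03] shift [1.2 0.5 4. ] TCP target [ 0.5801 -0.3103  0.023 ] world up in tool [-0.643  0.    -0.766] world y [-0.766  0.025  0.643] world x [-0.019 -1.     0.016]
[ 0.54419417  0.25471341 -0.150702  ]
```

Emit:
servo_tool:
  deltas:
    - [-1,1.2,0.5,4,-0.1,0,0]
    - [-1,0,0,0,0,0,0]
    - [-1,0,0,0,0,0,0]
    - [1,0,0,0,0,0,0]
    - [1,0,0,0,0,0,0]
    - [1,0,0,0,0,0,0]
    - [1,0,0,0,0,0,0]
    - [1,0,0,0,0,0,0]
    - [1,0,0,0,0,0,0]
    - [1,0,0,0,0,0,0]
  squeeze: 30

```text
t: 25.03
eef_pos: [0.5796, -0.3099, 0.0223]
ee_rot: [3.142, 0.698, -1.596]
force: [-0.3, -0.4, 0.8]
width: 0.0597
gripper_force: 30.0
```

Emit:
servo_tool:
  deltas:
    - [1,-4,0,-4,0,0,0]
    - [1,-10,0,-12,0,0,0]
    - [1,-14,0,-16,0,0,0]
    - [1,-14,0,-16,0,0,0]
    - [1,-14,0,-16,0,0,0]
    - [1,-5,0,-8,0,0,0]
    - [1,0,0,0,0,0,0]
    - [1,0,0,0,0,0,0]
    - [1,0,0,0,0,0,0]

```text
t: 25.78
eef_pos: [0.5791, -0.309, 0.1155]
ee_rot: [3.14, 0.7, -1.598]
force: [-0.4, 1.2, -3.7]
width: 0.0596
gripper_force: 30.0
```

Run:
```python
from h import *
planT((.5367,.2628,.0873),8.8,40)
```

```text
t 25.78 turn [-6.56  0.09 -7.93] shift [-419.7  -45.6  389. ] TCP target [0.5367 0.2628 0.0873] world up in tool [-0.643  0.    -0.766] world y [-0.757 -0.153  0.635] world x [ 0.117 -0.988 -0.098]
```

Emit:
servo_tool:
  deltas:
    - [1,0,0,0,-1.64,0.02,-1.98]
    - [1,0,0,0,-1.64,0.02,-1.98]
    - [1,0,0,0,-1.64,0.02,-1.98]
    - [1,0,0,0,-1.64,0.02,-1.98]
    - [1,-12,-1.3,11.1,0,0,0]
    - [1,-24,-2.6,22.2,0,0,0]
    - [1,-24,-2.6,22.2,0,0,0]
    - [1,-24,-2.6,22.2,0,0,0]
    - [1,-24,-2.6,22.2,0,0,0]
    - [1,-24,-2.6,22.2,0,0,0]
    - [1,-24,-2.6,22.2,0,0,0]
    - [1,-24,-2.6,22.2,0,0,0]
    - [1,-24,-2.6,22.2,0,0,0]
    - [1,-24,-2.6,22.2,0,0,0]
    - [1,-24,-2.6,22.2,0,0,0]
    - [1,-24,-2.6,22.2,0,0,0]
    - [1,-24,-2.6,22.2,0,0,0]
    - [1,-24,-2.6,22.2,0,0,0]
    - [1,-24,-2.6,22.2,0,0,0]
    - [1,-12,-1.3,11.1,0,0,0]

```text
t: 27.45
eef_pos: [0.5416, 0.1842, 0.0913]
ee_rot: [3.14, 0.698, -1.413]
force: [0.4, -0.5, -2.8]
width: 0.0593
gripper_force: 30.0
```

Run:
```python
from h import *
planT((.5367,.2628,.0873),8.8,40); print(arm.get_state()['force'])
```

```text
t 27.45 turn [ 0.21 -0.01  0.17] shift [-57.5  -7.2  53.5] TCP target [0.5367 0.2628 0.0873] world up in tool [-0.643  0.    -0.766] world y [-0.757 -0.153  0.635] world x [ 0.117 -0.988 -0.098]
[ 0.40861498 -0.52329518 -2.79801765]
```

Emit:
servo_tool:
  deltas:
    - [1,-12,-1.5,11,0.1,0,0.1]
    - [1,-14,-1.5,13,0,0,0]
    - [1,-14,-2,13,0,0,0]
    - [1,-12,-1.5,11,0,0,0]
    - [1,-6,-0.5,6,0,0,0]
    - [1,0,0,0,0,0,0]
    - [1,0,0,0,0,0,0]
    - [1,0,0,0,0,0,0]

```text
t: 28.12
eef_pos: [0.5379, 0.2592, 0.0875]
ee_rot: [-3.141, 0.696, -1.418]
force: [-0.9, -0.3, -2.2]
width: 0.0593
gripper_force: 30.0
```

Run:
```python
from h import *
planT((.5367,.2628,.0773),8.8,40)
p=look('wrist',['upper_tier'],'wr13.png'); s=arm.get_state(); e=s['eef_pos']; print(e,s['force'])
ax=np.array([-.153,.988]); nx=np.array([.988,.153]); bc=e[:2]-.0129*ax; zb=e[2]-.0223; c0=np.array([.5387,.2502])
f=lambda c,d,z: proj(p,[*(c+d*ax),z]).round(1)
print('box bottom(step)',f(bc,-.075,zb+.006),'foot',f(bc,-.07125,zb),'lid top',f(bc,-.075,zb+.046),'tray rim out',f(c0,-.076,.056),'rim in',f(c0,-.073,.056),'tier bot',f(c0,-.075,.003),'px/mm',f(bc,-.074,zb)-f(bc,-.075,zb))
u=int(f(bc,-.075,zb+.02)[0]); h=p['color']
print(u,[(r,h[r,u-5:u+6].mean(0).astype(int).tolist()) for r in range(int(f(c0,-.075,.003)[1])-8,int(f(bc,-.075,zb+.046)[1])+12)])
```

```text
t 28.12 turn [-0.07 -0.11 -0.04] shift [ 3.7  0.7 10.3] TCP target [0.5367 0.2628 0.0773] world up in tool [-0.643  0.    -0.766] world y [-0.757 -0.153  0.635] world x [ 0.117 -0.988 -0.098]
wrist upper_tier 0.7 [0.552 0.179 0.106] [313. 181.]
[0.53820839 0.25897415 0.08782829] [-0.25658023 -1.02300624 -3.09389754]
box bottom(step) [314.8 113.8] foot [314.8 111.8] lid top [315.  182.4] tray rim out [316.5  98.3] rim in [316.4 103.3] tier bot [316.1  44.5] px/mm [0.  1.7]
314 [(36, [197, 151, 102]), (37, [203, 156, 105]), (38, [206, 158, 106]), (39, [207, 159, 106]), (40, [207, 159, 106]), (41, [205, 157, 106]), (42, [203, 156, 105]), (43, [200, 154, 104]), (44, [196, 151, 103]), (45, [192, 149, 104]), (46, [189, 158, 124]), (47, [189, 172, 153]), (48, [190, 178, 163]), (49, [188, 177, 163]), (50, [189, 179, 164]), (51, [192, 182, 166]), (52, [192, 182, 166]), (53, [192, 181, 167]), (54, [194, 183, 168]), (55, [193, 182, 167]), (56, [191, 181, 166]), (57, [191, 180, 165]), (58, [190, 180, 165]), (59, [190, 180, 165]), (60, [190, 180, 165]), (61, [192, 181, 167]), (62, [190, 180, 165]
[... 2401 characters left out ...]
04, 99]), (165, [107, 104, 99]), (166, [107, 105, 99]), (167, [107, 105, 99]), (168, [107, 106, 101]), (169, [108, 105, 101]), (170, [109, 106, 101]), (171, [109, 105, 101]), (172, [108, 106, 101]), (173, [109, 106, 101]), (174, [109, 106, 101]), (175, [109, 106, 101]), (176, [108, 105, 101]), (177, [107, 104, 99]), (178, [109, 106, 101]), (179, [109, 106, 99]), (180, [129, 117, 100]), (181, [182, 149, 111]), (182, [204, 163, 116]), (183, [207, 165, 117]), (184, [208, 166, 117]), (185, [206, 165, 116]), (186, [202, 161, 114]), (187, [198, 158, 112]), (188, [196, 157, 111]), (189, [195, 157, 111]), (190, [195, 157, 110]), (191, [195, 157, 111]), (192, [196, 157, 111]), (193, [196, 157, 111])]
```

Emit:
servo_tool:
  deltas:
    - [1,-3.5,0.5,2.5,0,0,0]
    - [1,2.5,0.3,3,0,0,0]
    - [1,2,0,2.5,0,0,0]
    - [1,0,0,0,0,0,0]
    - [1,0,0,0,0,0,0]
    - [1,0,0,0,0,0,0]

```text
t: 28.72
eef_pos: [0.5367, 0.2639, 0.0812]
ee_rot: [-3.14, 0.697, -1.419]
force: [-0.5, -0.5, -3.2]
width: 0.0592
gripper_force: 30.0
```

Run:
```python
from h import *
planT((.5365,.2636,.0790),8.8,40); s=arm.get_state(); print(s['eef_pos'],s['force'])
```

```text
t 28.72 turn [-0.13 -0.08 -0.06] shift [1.6 0.2 1.6] TCP target [0.5365 0.2636 0.079 ] world up in tool [-0.643  0.    -0.766] world y [-0.757 -0.153  0.635] world x [ 0.117 -0.988 -0.098]
[0.53666109 0.26386973 0.08123194] [-0.468544   -0.49179993 -3.19200731]
```

Emit:
servo_tool:
  deltas:
    - [1,1.2,0,1.5,-0.1,0,0]
    - [1,0,0,0,0,0,0]
    - [1,0.6,0,0.8,0,0,0]
    - [1,0,0,0,0,0,0]
    - [1,0,0,0,0,0,0]

```text
t: 29.13
eef_pos: [0.5367, 0.2641, 0.0785]
ee_rot: [3.142, 0.697, -1.418]
force: [-0.3, 0.6, -1.7]
width: 0.0595
gripper_force: 30.0
```

Emit:
servo_tool:
  deltas:
    - [1,0.6,0,0.8,0,0,0]
    - [1,0,0,0,0,0,0]
    - [1,0,0,0,0,0,0]

```text
t: 29.38
eef_pos: [0.5368, 0.2642, 0.0781]
ee_rot: [-3.141, 0.697, -1.418]
force: [-0.8, -1.5, 4.3]
width: 0.0593
gripper_force: 30.0
```

Contact came at about the caught height (0.078). I'll slide back along the length in small steps under light contact.

Emit:
servo_tool:
  deltas:
    - [1,0.4,0,-0.3,0,0,0]
    - [1,0.4,0,-0.3,0,0,0]
    - [1,0,0,0,0,0,0]
    - [1,0,0,0,0,0,0]

```text
t: 29.72
eef_pos: [0.5368, 0.264, 0.0781]
ee_rot: [-3.141, 0.698, -1.418]
force: [-1.5, 1.8, 5.5]
width: 0.0593
gripper_force: 30.0
```

Emit:
servo_tool:
  deltas:
    - [1,0.4,0,-0.3,0,0,0]
    - [1,0.4,0,-0.3,0,0,0]
    - [1,0,0,0,0,0,0]
    - [1,0,0,0,0,0,0]

```text
t: 30.05
eef_pos: [0.5372, 0.2632, 0.0781]
ee_rot: [-3.14, 0.698, -1.417]
force: [-1.6, 3.2, 5.7]
width: 0.0593
gripper_force: 30.0
```

```bash
cat > pr2.py <<'E'
from h import *
p=look('wrist',[]); s=arm.get_state(); e=s['eef_pos']; print(e,s['force'])
ax=np.array([-.153,.988]); c0=np.array([.5387,.2502])
f=lambda d,z: proj(p,[*(c0+d*ax),z]).round(1)
print('tier bot',f(-.075,.003)[1],'tray out bot',f(-.076,.048)[1],'rim out',f(-.076,.056)[1],'SEATED step',f(-.075,.058)[1],'lid',f(-.075,.098)[1],'CAUGHT foot',f(-.07125,.056)[1],'step',f(-.075,.062)[1],'lid',f(-.075,.102)[1],'1mm y',(f(-.074,.098)-f(-.075,.098))[1],'1mm z',(f(-.075,.099)-f(-.075,.098))[1])
u=int(f(-.075,.07)[0]); h=p['color'].mean(2)
a=int(f(-.075,.003)[1]);b=int(f(-.076,.048)[1]);c=int(f(-.075,.098)[1])
for k in (-35,0,35):
  for r0,r1 in((a-2,a+6),(b-4,b+44),(c-5,c+16)): print([(r,int(h[r,u+k-5:u+k+6].mean())) for r in range(r0,r1)])
E
python3 pr2.py
```

```text
[0.53718889 0.26317005 0.0781181 ] [-1.61990382  3.86077593  5.04013222]
tier bot 45.9 tray out bot 93.2 rim out 103.8 SEATED step 108.3 lid 174.7 CAUGHT foot 111.9 step 113.9 lid 182.8 1mm y 1.6000000000000227 1mm z 2.0
[(43, 155), (44, 153), (45, 151), (46, 149), (47, 149), (48, 166), (49, 180), (50, 183)]
[(89, 181), (90, 184), (91, 186), (92, 187), (93, 184), (94, 181), (95, 179), (96, 181), (97, 181), (98, 182), (99, 186), (100, 191), (101, 185), (102, 180), (103, 182), (104, 184), (105, 187), (106, 190), (107, 185), (108, 178), (109, 173), (110, 170), (111, 173), (112, 175), (113, 175), (114, 173), (115, 175), (116, 178), (117, 178), (118, 178), (119, 175), (120, 178), (121, 180), (122, 180), (123, 179), (124, 179), (125, 179), (126, 179), (127, 180), (128, 180), (129, 180), (130, 180), (131, 180), (132, 180), (133, 180), (134, 179), (135, 179), (136, 178)]
[(169, 148), (170, 147), (171, 147), (172, 145), (173, 144), (174, 137), (175, 132), (176, 131), (177, 132), (178, 131), (179, 134), (180, 149), (181, 156), (182, 157), (183, 158), (184, 157), (185, 155), (186, 152), (187, 1
[... 1144 characters left out ...]
6), (100, 190), (101, 185), (102, 181), (103, 182), (104, 185), (105, 189), (106, 189), (107, 182), (108, 175), (109, 171), (110, 170), (111, 172), (112, 173), (113, 173), (114, 171), (115, 173), (116, 175), (117, 174), (118, 173), (119, 173), (120, 177), (121, 180), (122, 181), (123, 181), (124, 181), (125, 181), (126, 181), (127, 181), (128, 181), (129, 180), (130, 180), (131, 180), (132, 180), (133, 179), (134, 179), (135, 178), (136, 178)]
[(169, 177), (170, 178), (171, 178), (172, 177), (173, 174), (174, 159), (175, 148), (176, 148), (177, 150), (178, 152), (179, 154), (180, 158), (181, 161), (182, 163), (183, 165), (184, 165), (185, 163), (186, 160), (187, 159), (188, 159), (189, 159)]
```

Run:
```python
from h import *
p=look('wrist',[]); s=arm.get_state(); Rn=Rm(s['ee_rot']); Rc=Rm(p['orientation'])
Rtc=Rn.T@Rc; tc=Rn.T@(np.array(p['position'])-s['eef_pos'])
Rt=R.from_euler('z',-1.5,degrees=True).as_matrix()@Rm([np.pi,0,-np.pi/2])@R.from_euler('y',-40,degrees=True).as_matrix()
Ro=Rt@R.from_rotvec(np.radians([.03,-.06,-.04])).as_matrix()
eo=np.array([.5793,-.3088,.023])-Rt@np.array([.0506,.0028,.0551])
q=dict(p); q['orientation']=Ro@Rtc; q['position']=eo+Ro@tc; q['color']=cv2.imread('pics/wr12.png')[:,:,::-1]
print(eo)
yw=np.radians(1.45); ax=np.array([np.sin(yw),np.cos(yw)]); c0=np.array([.5798,-.3228])
f=lambda d,z: proj(q,[*(c0+d*ax),z]).round(1)
print('foot bot',f(-.07125,0),'step',f(-.075,.006),'lid near',f(-.075,.046),'lid far',f(.075,.046))
u=int(f(-.075,.02)[0]); h=q['color']
for k in (-30,0,30): print([(r,int(h[r,u+k-4:u+k+5].mean())) for r in range(int(f(-.075,.0)[1])-10,int(f(-.075,.046)[1])+12)])
```

```text
[ 0.58218658 -0.30553019  0.0977341 ]
foot bot [318.3  25.4] step [318.5  23.8] lid near [319.1  61.8] lid far [316.8 212. ]
[(8, 80), (9, 81), (10, 81), (11, 81), (12, 81), (13, 81), (14, 81), (15, 81), (16, 81), (17, 81), (18, 81), (19, 81), (20, 81), (21, 81), (22, 81), (23, 81), (24, 81), (25, 81), (26, 81), (27, 81), (28, 81), (29, 82), (30, 84), (31, 107), (32, 146), (33, 161), (34, 163), (35, 163), (36, 163), (37, 163), (38, 163), (39, 163), (40, 164), (41, 164), (42, 164), (43, 164), (44, 163), (45, 163), (46, 162), (47, 162), (48, 162), (49, 162), (50, 162), (51, 162), (52, 162), (53, 162), (54, 162), (55, 163), (56, 163), (57, 163), (58, 164), (59, 167), (60, 172), (61, 176), (62, 175), (63, 163), (64, 151), (65, 148), (66, 149), (67, 150), (68, 151), (69, 149), (70, 145), (71, 143), (72, 141)]
[(8, 79), (9, 79), (10, 79), (11, 79), (12, 80), (13, 80), (14, 80), (15, 80), (16, 80), (17, 80), (18, 80), (19, 80), (20, 81), (21, 81), (22, 80), (23, 80), (24, 81), (25, 81), (26, 81), (27, 81), (28, 81), (29, 81), (30, 86), (31, 117), (32, 149), (33, 160), (34, 161), (35, 162), 
[... 380 characters left out ...]
72, 144)]
[(8, 83), (9, 83), (10, 83), (11, 83), (12, 83), (13, 83), (14, 83), (15, 83), (16, 83), (17, 83), (18, 83), (19, 84), (20, 84), (21, 84), (22, 84), (23, 84), (24, 84), (25, 84), (26, 84), (27, 85), (28, 84), (29, 85), (30, 90), (31, 122), (32, 154), (33, 164), (34, 165), (35, 164), (36, 165), (37, 164), (38, 164), (39, 163), (40, 163), (41, 163), (42, 163), (43, 163), (44, 163), (45, 163), (46, 163), (47, 163), (48, 163), (49, 163), (50, 162), (51, 163), (52, 163), (53, 162), (54, 162), (55, 162), (56, 163), (57, 163), (58, 164), (59, 167), (60, 171), (61, 175), (62, 170), (63, 156), (64, 148), (65, 148), (66, 151), (67, 154), (68, 155), (69, 154), (70, 151), (71, 148), (72, 148)]
```

Run:
```python
from h import *
p=look('wrist',[],'wr14.png'); h=cv2.cvtColor(p['color'],cv2.COLOR_RGB2HSV)
ax=np.array([-.153,.988]); nx=np.array([.988,.153]); c0=np.array([.5387,.2502])
f=lambda d,z,l: proj(p,[*(c0+d*ax+l*nx),z]).round(1)
print('tier',f(-.075,.03,-.03)[0],f(-.075,.03,.03),'tray',f(-.076,.052,-.031)[0],f(-.076,.052,.031),'foot',f(-.07125,.059,-.02625)[0],f(-.07125,.059,.02625),'box',f(-.075,.08,-.03)[0],f(-.075,.08,.03))
g=cv2.cvtColor(p['color'],cv2.COLOR_RGB2GRAY)
for r in (70,80,98,103,116,117,130,145,155):
    print(r,'R',[(x,int(g[r,x]),int(h[r,x,1])) for x in range(352,384,2)])
    print(r,'L',[(x,int(g[r,x]),int(h[r,x,1])) for x in range(252,284,2)])
```

```text
tier 373.3 [259.1  73.4] tray 381.0 [251.9  98.4] foot 371.0 [261.8 116.1] box 386.5 [246.8 141.9]
70 R [(352, 178, 26), (354, 179, 28), (356, 178, 28), (358, 178, 26), (360, 178, 26), (362, 179, 28), (364, 178, 28), (366, 178, 28), (368, 175, 32), (370, 153, 106), (372, 141, 116), (374, 141, 115), (376, 137, 115), (378, 146, 115), (380, 146, 118), (382, 149, 118)]
70 L [(252, 235, 82), (254, 169, 128), (256, 158, 124), (258, 155, 124), (260, 170, 75), (262, 182, 43), (264, 182, 43), (266, 183, 43), (268, 183, 42), (270, 182, 41), (272, 182, 41), (274, 182, 39), (276, 182, 41), (278, 182, 39), (280, 182, 39), (282, 182, 37)]
80 R [(352, 181, 28), (354, 181, 27), (356, 181, 27), (358, 181, 27), (360, 181, 27), (362, 181, 27), (364, 181, 27), (366, 180, 27), (368, 181, 27), (370, 179, 34), (372, 163, 115), (374, 152, 118), (376, 148, 116), (378, 152, 118), (380, 156, 119), (382, 159, 120)]
80 L [(252, 149, 122), (254, 158, 124), (256, 168, 126), (258, 176, 87), (260, 182, 41), (262, 183, 39), (264, 183, 39), (266, 183, 38), (268, 183, 38), (270, 183, 38), (272, 183, 38), (274, 182, 37)
[... 3052 characters left out ...]
262, 181, 28), (264, 184, 29), (266, 185, 27), (268, 182, 27), (270, 181, 27), (272, 181, 27), (274, 180, 27), (276, 180, 27), (278, 179, 26), (280, 180, 26), (282, 179, 28)]
155 R [(352, 179, 28), (354, 182, 27), (356, 182, 28), (358, 181, 27), (360, 177, 29), (362, 177, 28), (364, 180, 27), (366, 181, 28), (368, 180, 26), (370, 180, 27), (372, 180, 27), (374, 180, 27), (376, 178, 29), (378, 176, 28), (380, 174, 28), (382, 148, 42)]
155 L [(252, 182, 28), (254, 184, 28), (256, 184, 27), (258, 181, 30), (260, 181, 27), (262, 181, 27), (264, 180, 27), (266, 179, 29), (268, 179, 29), (270, 180, 30), (272, 179, 28), (274, 180, 28), (276, 181, 28), (278, 181, 27), (280, 178, 28), (282, 165, 26)]
```

Run:
```python
import cv2,numpy as np
im=cv2.imread('pics/wr14.png'); hs=cv2.cvtColor(im,cv2.COLOR_BGR2HSV); g=cv2.cvtColor(im,cv2.COLOR_BGR2GRAY)
for r in (98,103,110,116,124,130,140,150): print(r,'L',[(x,int(g[r,x]),int(hs[r,x,1])) for x in range(238,266)]); print('  R',[(x,int(g[r,x]),int(hs[r,x,1])) for x in range(364,386)])
```

```text
98 L [(238, 100, 120), (239, 101, 118), (240, 101, 119), (241, 109, 120), (242, 145, 124), (243, 167, 125), (244, 172, 126), (245, 170, 126), (246, 170, 124), (247, 166, 124), (248, 163, 119), (249, 168, 90), (250, 177, 53), (251, 181, 39), (252, 182, 35), (253, 182, 35), (254, 181, 36), (255, 180, 35), (256, 180, 35), (257, 181, 35), (258, 182, 33), (259, 181, 36), (260, 181, 35), (261, 179, 35), (262, 179, 35), (263, 181, 35), (264, 181, 35), (265, 181, 34)]
  R [(364, 184, 28), (365, 183, 28), (366, 183, 27), (367, 182, 30), (368, 181, 27), (369, 181, 27), (370, 180, 27), (371, 179, 28), (372, 180, 27), (373, 181, 27), (374, 182, 27), (375, 183, 28), (376, 184, 28), (377, 182, 27), (378, 180, 31), (379, 175, 64), (380, 173, 106), (381, 172, 121), (382, 170, 121), (383, 164, 121), (384, 160, 121), (385, 155, 118)]
103 L [(238, 100, 118), (239, 100, 118), (240, 101, 116), (241, 100, 118), (242, 103, 119), (243, 121, 118), (244, 138, 119), (245, 143, 121), (246, 144, 120), (247, 145, 114), (248, 156, 82), (249, 172, 49), (250, 179, 36), (251, 179, 35), (252, 178, 34), (253, 176, 33),
[... 4760 characters left out ...]
7, 111), (245, 103, 96), (246, 144, 46), (247, 173, 30), (248, 180, 29), (249, 181, 28), (250, 181, 30), (251, 181, 30), (252, 182, 30), (253, 181, 30), (254, 180, 27), (255, 180, 29), (256, 181, 28), (257, 182, 28), (258, 184, 29), (259, 184, 29), (260, 185, 31), (261, 184, 29), (262, 183, 28), (263, 182, 27), (264, 181, 28), (265, 181, 27)]
  R [(364, 177, 28), (365, 177, 28), (366, 177, 28), (367, 178, 29), (368, 180, 29), (369, 180, 29), (370, 181, 28), (371, 181, 27), (372, 181, 27), (373, 180, 27), (374, 179, 27), (375, 179, 27), (376, 180, 26), (377, 179, 29), (378, 179, 28), (379, 177, 28), (380, 173, 30), (381, 155, 39), (382, 119, 65), (383, 96, 97), (384, 92, 103), (385, 93, 101)]
```

Run:
```python
from h import *
p=look('wrist',[]); K=p['K']; print(K[0,0],p['position'])
im=cv2.imread('pics/wr14.png'); hs=cv2.cvtColor(im,cv2.COLOR_BGR2HSV); g=cv2.cvtColor(im,cv2.COLOR_BGR2GRAY).astype(int)
def edges(r):
    s=hs[r].astype(float); L=[x for x in range(225,300) if s[x]>=60 and (s[x+1:x+6]<60).all()]; Rr=[x for x in range(340,400) if s[x]>=60 and (s[x-5:x]<60).all()]
    l=L[-1];r2=Rr[0]
    return l+(s[l]-60)/(s[l]-s[l+1]+1e-9), r2-1+(60-s[r2-1])/(s[r2]-s[r2-1]+1e-9)
e=arm.get_state()['eef_pos']; ax=np.array([-.153,.988])
M=Rm(p['orientation'])
for r,wd in [(55,.06),(65,.06),(75,.06),(85,.06),(97,.062),(104,.062),(124,.06),(130,.06),(140,.06),(150,.06),(160,.06),(170,.06)]:
    try:
        l,q=edges(r)
    except Exception as ex: print(r,'x'); continue
    Z=K[0,0]*wd/(q-l); u=(l+q)/2
    a=np.array([(u-K[0,2])*Z/K[0,0],(r-K[1,2])*Z/K[1,1],Z]); w=M@a+np.array(p['position'])
    d=(w[:2]-np.array([.5387,.2502]))@np.array([ax[0],ax[1]]); la=(w[:2]-np.array([.5387,.2502]))@np.array([.988,.153])
    print(r,round(l,1),round(q,1),'depth',Z.round(4),'along',d.round(4),'lat',la.round(4),'z',w[2].round(4))
```

```text
289.30240013489436 [0.56486477 0.08798436 0.16977218]
55 x
65 x
75 x
85 x
97 x
104 x
124 x
130 x
140 x
150 x
160 x
170 x
```

```bash
cat > face.py <<'E'
from h import *
def edges(hs,r):
    s=hs[r,:,1].astype(float); L=[x for x in range(225,300) if s[x]>=60 and (s[x+1:x+6]<60).all()]; Rr=[x for x in range(340,400) if s[x]>=60 and (s[x-5:x]<60).all()]
    l=L[-1];r2=Rr[0]
    return l+(s[l]-60)/(s[l]-s[l+1]+1e-9), r2-1+(60-s[r2-1])/(s[r2]-s[r2-1]+1e-9)
def face(p,rows):
    K=p['K'];M=Rm(p['orientation']); hs=cv2.cvtColor(p['color'],cv2.COLOR_RGB2HSV)
    for r,wd in rows:
        try: l,q=edges(hs,r)
        except IndexError: print(r,'x'); continue
        Z=K[0,0]*wd/(q-l); u=(l+q)/2
        a=np.array([(u-K[0,2])*Z/K[0,0],(r-K[1,2])*Z/K[1,1],Z]); w=M@a+np.array(p['position'])
        v=w[:2]-np.array([.5387,.2502])
        print(r,round(l,1),round(q,1),'along',(v@[-.153,.988]).round(4),'lat',(v@[.988,.153]).round(4),'z',w[2].round(4))
if __name__=='__main__':
    p=arm.grab_frame('wrist')
    face(p,[(r,.06) for r in (55,65,75,85)]+[(97,.062),(104,.062)]+[(r,.06) for r in (124,130,140,150,160,170)])
E
python3 face.py
```

```text
55 263.6 366.1 along -0.0708 lat 0.0007 z 0.0051
65 261.3 368.0 along -0.0713 lat 0.0008 z 0.0162
75 259.4 369.8 along -0.0714 lat 0.0008 z 0.0258
85 257.7 371.5 along -0.0713 lat 0.0008 z 0.0346
97 250.3 378.7 along -0.0758 lat 0.0009 z 0.0508
104 248.4 380.0 along -0.0762 lat 0.001 z 0.0564
124 251.3 376.7 along -0.0694 lat 0.0011 z 0.0625
130 249.6 377.9 along -0.0701 lat 0.0013 z 0.0674
140 247.6 380.2 along -0.0706 lat 0.0012 z 0.0744
150 245.7 381.8 along -0.0706 lat 0.0012 z 0.0806
160 244.1 383.4 along -0.0703 lat 0.0012 z 0.0862
170 242.4 385.3 along -0.0703 lat 0.0012 z 0.0917
```

The near face is vertical and sideways alignment is within 0.3 mm, so only the lengthways position can be off. I'll keep sliding toward -y under light contact and watch the height.

Emit:
servo_tool:
  deltas:
    - [1,0.4,0,-0.3,0,0,0]
    - [1,0.4,0,-0.3,0,0,0]
    - [1,0,0,0,0,0,0]
    - [1,0,0,0,0,0,0]

```text
t: 30.63
eef_pos: [0.5375, 0.2623, 0.0781]
ee_rot: [-3.14, 0.698, -1.417]
force: [-0.2, 4.2, 6.3]
width: 0.0595
gripper_force: 30.0
```

Emit:
servo_tool:
  deltas:
    - [1,0.4,0,-0.3,0,0,0]
    - [1,0.4,0,-0.3,0,0,0]
    - [1,0,0,0,0,0,0]
    - [1,0,0,0,0,0,0]

```text
t: 30.97
eef_pos: [0.5373, 0.2599, 0.0767]
ee_rot: [3.141, 0.696, -1.419]
force: [-0.3, 0.5, -1.3]
width: 0.0594
gripper_force: 30.0
```

```bash
python3 face.py; python3 -c "
from h import *
s=arm.get_state();print(s['eef_pos'],s['force'],s['moment'],s['ee_rot'])"
```

```text
55 291.5 364.1 along -0.0358 lat -0.0107 z -0.064
65 262.6 365.1 along -0.0709 lat 0.0008 z 0.0088
75 260.7 367.0 along -0.0712 lat 0.0008 z 0.0191
85 259.2 368.7 along -0.071 lat 0.0008 z 0.028
97 256.7 370.6 along -0.068 lat 0.0009 z 0.0344
104 250.7 376.6 along -0.0755 lat 0.0009 z 0.0501
124 250.6 376.9 along -0.0734 lat 0.0008 z 0.0621
130 248.9 378.2 along -0.0741 lat 0.0009 z 0.0669
140 247.2 380.4 along -0.0744 lat 0.0008 z 0.0737
150 245.6 382.2 along -0.0742 lat 0.0008 z 0.0797
160 243.7 383.6 along -0.074 lat 0.0009 z 0.0853
170 242.0 385.4 along -0.0739 lat 0.0009 z 0.0908
[0.53730797 0.25989379 0.07674813] [ 0.62333488  0.67489317 -0.99652386] [-2.34952782 -0.53129537 -0.07274172] [ 3.14124077  0.69613954 -1.41875041]
```

It dropped off the rim (z 0.0767 with no load). I'll lower it the rest of the way.

Emit:
servo_tool:
  deltas:
    - [1,0.6,0,0.8,0,0,0]
    - [1,0,0,0,0,0,0]
    - [1,0,0,0,0,0,0]

```text
t: 31.27
eef_pos: [0.5373, 0.26, 0.0766]
ee_rot: [-3.141, 0.697, -1.418]
force: [-0.4, -1.4, 4.6]
width: 0.0592
gripper_force: 30.0
```

Emit:
servo_tool:
  deltas:
    - [1,0.6,0,0.8,0,0,0]
    - [1,0,0,0,0,0,0]
    - [1,0,0,0,0,0,0]

```text
t: 31.52
eef_pos: [0.5374, 0.26, 0.0765]
ee_rot: [-3.14, 0.697, -1.417]
force: [-2.5, -3.3, 11.3]
width: 0.0595
gripper_force: 30.0
```

The contact heights fit a box pitched about 0.7°: the far end dropped in, then the slide overshot and left the near end on the rim. I'll unload slightly and slide forward.

Emit:
servo_tool:
  deltas:
    - [1,-0.5,0,-0.6,0,0,0]
    - [1,-0.5,0,0.35,0,0,0]
    - [1,0,0,0,0,0,0]
    - [1,-0.4,0,0.3,0,0,0]
    - [1,0,0,0,0,0,0]
    - [1,0,0,0,0,0,0]

```text
t: 32.02
eef_pos: [0.5375, 0.2608, 0.0765]
ee_rot: [-3.141, 0.696, -1.417]
force: [0.2, -3.3, 6.9]
width: 0.0594
gripper_force: 30.0
```

Emit:
servo_tool:
  deltas:
    - [1,-0.4,0,0.3,0,0,0]
    - [1,0,0,0,0,0,0]
    - [1,0,0,0,0,0,0]

```text
t: 32.27
eef_pos: [0.5375, 0.2613, 0.0765]
ee_rot: [-3.14, 0.696, -1.417]
force: [-0.6, -4.6, 6.7]
width: 0.0591
gripper_force: 30.0
```

Emit:
servo_tool:
  deltas:
    - [1,-0.4,0,0.3,0,0,0]
    - [1,0,0,0,0,0,0]
    - [1,0,0,0,0,0,0]

```text
t: 32.52
eef_pos: [0.5375, 0.2618, 0.0765]
ee_rot: [-3.14, 0.696, -1.417]
force: [-0.0, -4.2, 6.3]
width: 0.0595
gripper_force: 30.0
```

Emit:
servo_tool:
  deltas:
    - [1,-0.4,0,0.3,0,0,0]
    - [1,0,0,0,0,0,0]
    - [1,0,0,0,0,0,0]

```text
t: 32.77
eef_pos: [0.5375, 0.2623, 0.0765]
ee_rot: [-3.14, 0.696, -1.417]
force: [0.1, -4.2, 5.9]
width: 0.059
gripper_force: 30.0
```

```bash
python3 face.py; python3 -c "
from h import *
s=arm.get_state();print(s['eef_pos'],s['force'],s['moment'],s['ee_rot'])"; python3 pr2.py | head -2
```

```text
55 263.7 366.3 along -0.072 lat 0.0008 z 0.004
65 262.5 367.6 along -0.071 lat 0.0008 z 0.0125
75 260.5 369.6 along -0.0714 lat 0.0008 z 0.0229
85 258.8 371.3 along -0.0713 lat 0.0008 z 0.0317
97 256.6 373.5 along -0.0682 lat 0.0008 z 0.0377
104 249.6 379.6 along -0.0761 lat 0.001 z 0.0536
124 250.8 377.6 along -0.0715 lat 0.0012 z 0.0623
130 248.8 378.4 along -0.072 lat 0.0015 z 0.067
140 247.2 380.5 along -0.0721 lat 0.0014 z 0.0736
150 245.5 382.3 along -0.0719 lat 0.0013 z 0.0796
160 243.7 383.8 along -0.0718 lat 0.0014 z 0.0852
170 242.1 385.4 along -0.0716 lat 0.0014 z 0.0906
[0.53750904 0.26226034 0.07651441] [-0.84527543 -3.80582614  4.10207453] [-1.85879387 -0.05083796  0.13284142] [-3.14005422  0.69600691 -1.41750768]
[0.53749812 0.26224134 0.07650613] [ 0.36917146 -3.46686424  5.21555492]
tier bot 49.2 tray out bot 96.8 rim out 107.5 SEATED step 112.0 lid 178.9 CAUGHT foot 115.5 step 117.7 lid 187.1 1mm y 1.5999999999999943 1mm z 2.0
```

All the measurements put the box within 1 mm of centre in the rim. The leftover height is probably pitch in the grip, so I'll release gently and let it settle.

Emit:
servo_tool:
  deltas:
    - [-0.5,0,0,0,0,0,0]
    - [-0.5,0,0,0,0,0,0]
    - [-0.5,0,0,0,0,0,0]
    - [-0.5,0,0,0,0,0,0]
    - [-0.5,0,0,0,0,0,0]

```text
t: 33.28
eef_pos: [0.5367, 0.2629, 0.0759]
ee_rot: [3.141, 0.697, -1.419]
force: [0.8, -0.2, 0.3]
width: 0.0656
gripper_force: 0.0
```

```bash
python3 face.py; python3 pr2.py | head -8
```

```text
55 262.4 365.0 along -0.0711 lat 0.0007 z 0.0031
65 260.5 366.6 along -0.0711 lat 0.0008 z 0.0133
75 258.5 368.6 along -0.0715 lat 0.0008 z 0.0235
85 256.7 370.1 along -0.0712 lat 0.0009 z 0.032
97 254.3 372.3 along -0.0683 lat 0.0009 z 0.0382
104 247.5 378.5 along -0.076 lat 0.001 z 0.0538
124 248.5 376.4 along -0.0716 lat 0.0013 z 0.0626
130 246.7 377.4 along -0.072 lat 0.0015 z 0.0671
140 245.0 379.5 along -0.0721 lat 0.0014 z 0.0737
150 243.2 381.2 along -0.072 lat 0.0014 z 0.0797
160 241.5 382.6 along -0.0716 lat 0.0014 z 0.0851
170 239.7 384.3 along -0.0716 lat 0.0014 z 0.0906
[0.53670091 0.26292652 0.07598096] [0.22348939 0.15005311 0.30084678]
tier bot 48.3 tray out bot 96.3 rim out 107.0 SEATED step 111.5 lid 179.0 CAUGHT foot 115.1 step 117.3 lid 187.3 1mm y 1.5999999999999943 1mm z 2.0999999999999943
[(46, 153), (47, 151), (48, 148), (49, 147), (50, 153), (51, 173), (52, 182), (53, 181)]
[(92, 180), (93, 183), (94, 185), (95, 186), (96, 183), (97, 180), (98, 180), (99, 179), (100, 179), (101, 180), (102, 182), (103, 187), (104, 184), (105, 181), (106, 181), (107, 182), (10
[... 844 characters left out ...]
1), (103, 186), (104, 181), (105, 178), (106, 181), (107, 183), (108, 186), (109, 189), (110, 185), (111, 178), (112, 173), (113, 168), (114, 168), (115, 174), (116, 176), (117, 176), (118, 176), (119, 171), (120, 172), (121, 175), (122, 176), (123, 176), (124, 176), (125, 177), (126, 177), (127, 177), (128, 177), (129, 177), (130, 177), (131, 177), (132, 178), (133, 177), (134, 177), (135, 177), (136, 177), (137, 177), (138, 177), (139, 177)]
[(174, 105), (175, 105), (176, 105), (177, 105), (178, 104), (179, 104), (180, 104), (181, 104), (182, 104), (183, 123), (184, 150), (185, 161), (186, 163), (187, 162), (188, 161), (189, 158), (190, 155), (191, 154), (192, 154), (193, 154), (194, 154)]
```

The box did pitch. The lid-to-step distance grew from 61 to 64 px and the face leans about 1.6°, so the far end is in and the near foot still sits on the rim. I'll regrip lightly and push on toward +y.

Emit:
servo_tool:
  deltas:
    - [1,0,0,0,0,0,0]
    - [1,0,0,0,0,0,0]
    - [1,0,0,0,0,0,0]
    - [1,0,0,0,0,0,0]
    - [1,-0.4,0,0.3,0,0,0]
    - [1,-0.4,0,0.3,0,0,0]
    - [1,0,0,0,0,0,0]
    - [1,0,0,0,0,0,0]
  squeeze: 14

```text
t: 34.05
eef_pos: [0.5367, 0.2637, 0.0761]
ee_rot: [3.141, 0.697, -1.418]
force: [0.4, -0.7, -1.1]
width: 0.06
gripper_force: 14.0
```

Emit:
servo_tool:
  deltas:
    - [1,-0.4,0,0.3,0,0,0]
    - [1,0,0,0,0,0,0]
    - [1,0.2,0,0.3,0,0,0]
    - [1,0,0,0,0,0,0]
    - [1,0,0,0,0,0,0]

```text
t: 34.47
eef_pos: [0.5365, 0.2644, 0.0761]
ee_rot: [3.142, 0.697, -1.418]
force: [-0.2, -1.3, 2.0]
width: 0.0595
gripper_force: 14.0
```

```bash
python3 face.py; python3 pr2.py | head -8|tail -3; python3 pr2.py | head -2
```

```text
55 262.4 366.0 along -0.0706 lat 0.0006 z 0.0049
65 259.9 367.7 along -0.0711 lat 0.0008 z 0.0158
75 257.9 369.6 along -0.0713 lat 0.0008 z 0.0257
85 256.1 371.3 along -0.0712 lat 0.0008 z 0.0343
97 253.8 373.8 along -0.0685 lat 0.0008 z 0.0405
104 247.9 379.4 along -0.0749 lat 0.0008 z 0.0545
124 250.3 377.9 along -0.0699 lat 0.0006 z 0.0625
130 248.7 379.2 along -0.0704 lat 0.0007 z 0.0671
140 246.7 381.3 along -0.0707 lat 0.0007 z 0.0739
150 245.1 382.9 along -0.0705 lat 0.0007 z 0.0797
160 243.5 384.5 along -0.0702 lat 0.0007 z 0.0853
170 241.7 386.3 along -0.0702 lat 0.0007 z 0.0908
[(43, 156), (44, 153), (45, 151), (46, 148), (47, 149), (48, 168), (49, 177), (50, 176)]
[(89, 180), (90, 183), (91, 186), (92, 188), (93, 186), (94, 182), (95, 182), (96, 186), (97, 192), (98, 185), (99, 180), (100, 180), (101, 183), (102, 188), (103, 182), (104, 180), (105, 182), (106, 184), (107, 187), (108, 191), (109, 187), (110, 180), (111, 174), (112, 170), (113, 171), (114, 171), (115, 175), (116, 177), (117, 178), (118, 177), (119, 173), (120, 175), (121, 177), (122, 178), (123, 178), (124, 178), (125, 178), (126, 178), (127, 179), (128, 179), (129, 179), (130, 179), (131, 179), (132, 179), (133, 179), (134, 179), (135, 179), (136, 179)]
[(171, 105), (172, 106), (173, 106), (174, 106), (175, 106), (176, 106), (177, 105), (178, 106), (179, 105), (180, 106), (181, 105), (182, 107), (183, 135), (184, 156), (185, 163), (186, 164), (187, 164), (188, 161), (189, 158), (190, 156), (191, 155)]
[0.5365622  0.2643506  0.07607519] [-0.25389112 -1.93001401  2.32453931]
tier bot 45.7 tray out bot 93.5 rim out 104.3 SEATED step 108.9 lid 176.5 CAUGHT foot 112.5 step 114.6 lid 184.8 1mm y 1.5999999999999943 1mm z 2.0
```

The tray's near edge has started to shift, so I'm pushing the tray itself. I'll back off 1 mm, release, and look from a standoff.

Emit:
servo_tool:
  deltas:
    - [1,0.4,0,-0.3,0,0,0]
    - [1,0.4,0,-0.3,0,0,0]
    - [1,0.3,0,-0.2,0,0,0]
    - [1,0,0,0,0,0,0]
    - [-0.5,0,0,0,0,0,0]
    - [-0.5,0,0,0,0,0,0]
    - [-0.5,0,0,0,0,0,0]
    - [-0.5,0,0,0,0,0,0]
    - [-0.5,0,0,-6,0,0,0]
    - [-0.6,0,0,-15,0,0,0]
    - [-0.8,0,0,-25,0,0,0]
    - [-1,0,0,-25,0,0,0]
    - [-1,0,0,-25,0,0,0]
    - [-1,0,0,-10,0,0,0]
    - [-1,0,0,0,0,0,0]
    - [-1,0,0,0,0,0,0]

```text
t: 35.95
eef_pos: [0.5474, 0.1955, 0.1576]
ee_rot: [-3.14, 0.697, -1.419]
force: [0.3, -0.7, -0.5]
width: 0.0874
gripper_force: 0.0
```

```bash
cat > fit.py <<'E'
from h import *
from scipy.optimize import least_squares
p=look('wrist',['upper_tier'],'wr_fit.png'); s=arm.get_state(); print(s['eef_pos'],round(s['t'],2))
ax=np.array([-.153,.988]); nx=np.array([.988,.153]); c0=np.array([.5387,.2502])
f=lambda d,z,l=0: proj(p,[*(c0+d*ax+l*nx),z])
hs=cv2.cvtColor(p['color'],cv2.COLOR_RGB2HSV); g=p['color'].astype(int)
for nm,(d,zs) in {'tierbot':(-.075,.003),'trayrim':(-.076,.056),'step':(-.075,.058),'lidnear':(-.075,.098),'lidfar':(.075,.098)}.items(): print(nm,f(d,zs).round(1),end=' ')
print(); u=int(f(-.075,.07)[0])
a=int(f(-.075,.0)[1]); b=int(f(.075,.102)[1])+6
print([(r,int(g[r,u-4:u+5].mean())) for r in range(a-3,int(f(-.075,.102)[1])+8)])
print('far',[(r,g[r,u-4:u+5].mean(0).astype(int).tolist()) for r in range(b-16,b+4)])
for d in (-.06,-.03,0,.03,.06):
    A=f(d,.098,.03);B=f(d,.098,-.03); r=int(round(A[1])); print('lid',d,r,A[0].round(1),B[0].round(1),[(x,int(g[r,x].sum()/3),int(hs[r,x,1])) for x in range(int(A[0])-5,int(A[0])+6)],[(x,int(g[r,x].sum()/3),int(hs[r,x,1])) for x in range(int(B[0])-5,int(B[0])+6)])
E
python3 fit.py
```

```text
wrist upper_tier 0.95 [0.547 0.201 0.099] [314. 171.]
wrist upper_tier 0.23 [0.552 0.176 0.03 ] [313.  92.]
[0.5464442  0.19616295 0.15626098] 36.05
tierbot [315.1  74. ] trayrim [315.2 110.7] step [315.2 113.3] lidnear [315.2 149. ] lidfar [315.  238.8] 
[(69, 141), (70, 144), (71, 144), (72, 142), (73, 139), (74, 138), (75, 153), (76, 160), (77, 158), (78, 162), (79, 164), (80, 165), (81, 165), (82, 164), (83, 163), (84, 163), (85, 164), (86, 163), (87, 164), (88, 164), (89, 162), (90, 162), (91, 163), (92, 164), (93, 165), (94, 163), (95, 162), (96, 162), (97, 164), (98, 164), (99, 163), (100, 162), (101, 163), (102, 167), (103, 170), (104, 167), (105, 168), (106, 176), (107, 171), (108, 166), (109, 172), (110, 169), (111, 167), (112, 170), (113, 171), (114, 163), (115, 155), (116, 159), (117, 162), (118, 159), (119, 161), (120, 163), (121, 163), (122, 163), (123, 163), (124, 163), (125, 164), (126, 164), (127, 164), (128, 164), (129, 164), (130, 164), (131, 164), (132, 165), (133, 164), (134, 161), (135, 128), (136, 100), (137, 96), (138, 96), (139, 96), (140, 96), (141, 96), (14
[... 1941 characters left out ...]
285, 90, 119), (286, 112, 113), (287, 127, 113), (288, 132, 111), (289, 133, 111), (290, 137, 112), (291, 140, 113)] [(338, 135, 110), (339, 135, 110), (340, 135, 112), (341, 137, 111), (342, 128, 112), (343, 105, 111), (344, 90, 112), (345, 87, 115), (346, 86, 113), (347, 86, 109), (348, 86, 108)]
lid 0.06 233 288.5 341.6 [(283, 154, 142), (284, 155, 142), (285, 155, 144), (286, 155, 144), (287, 154, 143), (288, 149, 136), (289, 140, 120), (290, 137, 112), (291, 136, 111), (292, 135, 110), (293, 135, 110)] [(336, 131, 110), (337, 134, 108), (338, 136, 109), (339, 139, 111), (340, 140, 121), (341, 140, 134), (342, 142, 138), (343, 145, 139), (344, 148, 141), (345, 152, 142), (346, 155, 140)]
```

The lid fit shows the far end home and the near end about 3–4 mm up, so the near foot is on the rim. I'll go back in, grip lightly, and move the box +y relative to the tray in small steps, releasing to let it settle.

Emit:
servo_tool:
  deltas:
    - [-1,0,0,15,0,0,0]
    - [-0.8,0,0,25,0,0,0]
    - [-0.6,0,0,25,0,0,0]
    - [-0.5,0,0,20,0,0,0]
    - [-0.5,0,0,15,0,0,0]
    - [-0.5,0,0,6,0,0,0]
    - [-0.5,0,0,0,0,0,0]
    - [-0.5,0,0,0,0,0,0]
    - [-0.5,0,0,0,0,0,0]
  squeeze: 12

```text
t: 36.8
eef_pos: [0.5375, 0.2627, 0.0765]
ee_rot: [-3.14, 0.696, -1.417]
force: [-0.3, -0.0, -0.3]
width: 0.0656
gripper_force: 0.0
```

Emit:
servo_tool:
  deltas:
    - [1,0,0,0,0,0,0]
    - [1,0,0,0,0,0,0]
    - [1,0,0,0,0,0,0]
    - [1,0,0,0,0,0,0]
    - [1,-0.6,0,0.4,0,0,0]
    - [1,-0.6,0,0.4,0,0,0]
    - [1,-0.6,0,0.4,0,0,0]
    - [1,-0.6,0,0.4,0,0,0]
    - [1,0,0,0,0,0,0]
    - [1,0,0,0,0,0,0]

```text
t: 37.63
eef_pos: [0.5361, 0.266, 0.0758]
ee_rot: [3.141, 0.697, -1.419]
force: [-0.3, -0.9, -1.1]
width: 0.0601
gripper_force: 12.0
```

```bash
python3 face.py; python3 pr2.py | sed -n '1,2p;6,8p'
```

```text
55 260.8 366.5 along -0.0708 lat 0.0006 z 0.0078
65 258.7 368.2 along -0.0709 lat 0.0008 z 0.0181
75 256.6 370.1 along -0.0711 lat 0.0008 z 0.0276
85 254.7 372.1 along -0.0712 lat 0.0008 z 0.0364
97 252.3 378.8 along -0.0716 lat -0.0003 z 0.0467
104 251.0 380.4 along -0.0718 lat -0.0003 z 0.0523
124 251.4 377.0 along -0.0667 lat 0.0004 z 0.0605
130 250.1 378.2 along -0.067 lat 0.0004 z 0.0649
140 247.7 380.4 along -0.0677 lat 0.0005 z 0.0722
150 246.0 381.8 along -0.0675 lat 0.0006 z 0.0782
160 244.5 383.5 along -0.0672 lat 0.0005 z 0.0838
170 242.6 385.3 along -0.0672 lat 0.0005 z 0.0894
[0.53609918 0.26602829 0.07580535] [ 0.76349656  0.04690255 -1.13573532]
tier bot 43.0 tray out bot 90.8 rim out 101.6 SEATED step 106.2 lid 174.3 CAUGHT foot 110.0 step 112.0 lid 182.6 1mm y 1.5999999999999943 1mm z 2.0999999999999943
[(41, 154), (42, 151), (43, 149), (44, 148), (45, 163), (46, 174), (47, 177), (48, 175)]
[(86, 179), (87, 182), (88, 185), (89, 187), (90, 186), (91, 183), (92, 182), (93, 185), (94, 190), (95, 192), (96, 184), (97, 180), (98, 180), (99, 184), (100, 190), (101, 184), (102, 181), (103, 183), (104, 186), (105, 191), (106, 191), (107, 183), (108, 176), (109, 172), (110, 172), (111, 174), (112, 174), (113, 174), (114, 174), (115, 172), (116, 175), (117, 177), (118, 178), (119, 176), (120, 173), (121, 176), (122, 178), (123, 178), (124, 178), (125, 178), (126, 178), (127, 178), (128, 178), (129, 179), (130, 179), (131, 179), (132, 179), (133, 179)]
[(169, 105), (170, 105), (171, 106), (172, 106), (173, 106), (174, 106), (175, 106), (176, 106), (177, 106), (178, 106), (179, 105), (180, 104), (181, 107), (182, 135), (183, 157), (184, 163), (185, 164), (186, 164), (187, 162), (188, 159), (189, 156)]
```

The box moved 3 mm and its near foot is now about 3 mm inside the near rim (foot line at row 115, rim inner edge at 109). I'll ease back a little and release.

Emit:
servo_tool:
  deltas:
    - [1,0.4,0,-0.3,0,0,0]
    - [1,0.4,0,-0.3,0,0,0]
    - [1,0,0,0,0,0,0]
    - [1,0,0,0,0,0,0]
    - [-0.5,0,0,0,0,0,0]
    - [-0.5,0,0,0,0,0,0]
    - [-0.5,0,0,0,0,0,0]
    - [-0.5,0,0,0,0,0,0]

```text
t: 38.4
eef_pos: [0.5367, 0.2649, 0.0763]
ee_rot: [-3.141, 0.697, -1.418]
force: [0.1, 0.2, 0.4]
width: 0.0655
gripper_force: 0.0
```

```bash
python3 face.py; python3 pr2.py | sed -n '1,2p;6,8p'
```

```text
55 262.3 366.6 along -0.0707 lat 0.0007 z 0.0063
65 260.1 368.6 along -0.0711 lat 0.0007 z 0.0171
75 258.1 370.3 along -0.0712 lat 0.0008 z 0.0266
85 256.2 372.1 along -0.0712 lat 0.0008 z 0.0353
97 253.9 374.8 along -0.0686 lat 0.0007 z 0.0416
104 252.7 380.4 along -0.0717 lat -0.0003 z 0.0512
124 251.8 377.8 along -0.0681 lat 0.0005 z 0.0613
130 250.7 378.9 along -0.0682 lat 0.0005 z 0.0656
140 248.5 381.3 along -0.0689 lat 0.0005 z 0.0728
150 246.6 382.9 along -0.0689 lat 0.0006 z 0.079
160 244.7 384.5 along -0.0688 lat 0.0006 z 0.0848
170 282.1 347.5 along 0.0427 lat 0.0002 z -0.0025
[0.53663236 0.26491407 0.07618243] [0.27298524 0.07491023 0.33111976]
tier bot 44.6 tray out bot 92.3 rim out 103.1 SEATED step 107.6 lid 175.3 CAUGHT foot 111.4 step 113.4 lid 183.5 1mm y 1.5999999999999943 1mm z 2.0
[(42, 155), (43, 152), (44, 149), (45, 147), (46, 152), (47, 168), (48, 175), (49, 175)]
[(88, 179), (89, 182), (90, 185), (91, 186), (92, 183), (93, 181), (94, 181), (95, 186), (96, 192), (97, 183), (98, 177), (99, 178), (100, 181), (101, 187), (102, 181), (103, 178), (104, 181), (105, 184), (106, 188), (107, 191), (108, 184), (109, 177), (110, 172), (111, 169), (112, 174), (113, 176), (114, 176), (115, 173), (116, 172), (117, 175), (118, 176), (119, 176), (120, 176), (121, 176), (122, 177), (123, 177), (124, 177), (125, 178), (126, 177), (127, 177), (128, 178), (129, 177), (130, 177), (131, 177), (132, 177), (133, 177), (134, 177), (135, 177)]
[(170, 105), (171, 105), (172, 105), (173, 106), (174, 105), (175, 119), (176, 149), (177, 162), (178, 163), (179, 164), (180, 161), (181, 159), (182, 156), (183, 155), (184, 154), (185, 155), (186, 155), (187, 154), (188, 154), (189, 155), (190, 155)]
```

The lid's near edge dropped about 4 mm (row 183 to 175.5, predicted seated 175.3). I'll retreat and verify.

Emit:
servo_tool:
  deltas:
    - [-0.5,0,0,-6,0,0,0]
    - [-0.6,0,0,-15,0,0,0]
    - [-0.8,0,0,-25,0,0,0]
    - [-1,0,0,-25,0,0,0]
    - [-1,0,0,-25,0,0,0]
    - [-1,0,0,-10,0,0,0]
    - [-1,0,0,0,0,0,0]
    - [-1,0,0,0,0,0,0]

```text
t: 39.17
eef_pos: [0.5471, 0.1974, 0.1579]
ee_rot: [-3.14, 0.697, -1.419]
force: [0.2, 0.3, -0.8]
width: 0.0876
gripper_force: 0.0
```

```bash
python3 fit.py
python3 - <<'E'
from h import *
look('side',['jar','tin','bowl','funnel']);look('scene',['jar','tin','bowl','funnel'])
E
```

```text
wrist upper_tier 0.56 [0.545 0.203 0.093] [316. 166.]
wrist upper_tier 0.5 [0.55  0.173 0.028] [316.  86.]
[0.54617162 0.19803401 0.15656657] 39.27
tierbot [315.1  71.9] trayrim [315.2 108.6] step [315.2 111.2] lidnear [315.3 146.9] lidfar [315.  237.8] 
[(66, 138), (67, 141), (68, 144), (69, 144), (70, 142), (71, 138), (72, 137), (73, 153), (74, 160), (75, 159), (76, 162), (77, 164), (78, 166), (79, 165), (80, 164), (81, 163), (82, 163), (83, 163), (84, 163), (85, 163), (86, 164), (87, 162), (88, 162), (89, 163), (90, 164), (91, 164), (92, 162), (93, 162), (94, 162), (95, 164), (96, 163), (97, 163), (98, 162), (99, 163), (100, 167), (101, 170), (102, 167), (103, 169), (104, 177), (105, 171), (106, 165), (107, 173), (108, 171), (109, 169), (110, 176), (111, 171), (112, 161), (113, 158), (114, 160), (115, 159), (116, 161), (117, 163), (118, 163), (119, 163), (120, 163), (121, 163), (122, 163), (123, 163), (124, 164), (125, 164), (126, 164), (127, 164), (128, 164), (129, 165), (130, 162), (131, 137), (132, 108), (133, 97), (134, 96), (135, 96), (136, 96), (137, 95), (138, 96), (139, 96
[... 2277 characters left out ...]
53, 143), (284, 155, 142), (285, 156, 142), (286, 155, 143), (287, 155, 143), (288, 153, 143), (289, 145, 128), (290, 137, 113), (291, 136, 111), (292, 135, 111), (293, 135, 111)] [(336, 131, 110), (337, 133, 109), (338, 135, 110), (339, 138, 110), (340, 139, 112), (341, 141, 125), (342, 141, 138), (343, 143, 139), (344, 147, 140), (345, 151, 141), (346, 155, 141)]
side jar 0.92 [0.41  0.3   0.092] [252. 165.]
side jar 0.42 [0.532 0.179 0.055] [291. 191.]
scene jar 0.93 [0.437 0.351 0.075] [453. 260.]
scene tin 0.78 [0.683 0.355 0.36 ] [419. 204.]
scene bowl 0.6 [0.418 0.321 0.328] [464. 166.]
scene funnel 0.61 [0.713 0.36  0.027] [394. 338.]
scene funnel 0.52 [0.559 0.271 0.056] [400. 275.]
```

Run:
```python
from h import *
im=cv2.imread('pics/wr_fit.png'); hs=cv2.cvtColor(im,cv2.COLOR_BGR2HSV)[...,1].astype(int)
for r in list(range(84,122,2)):
    s=hs[r]; L=next(x for x in range(312,220,-1) if s[x]>=60); Rr=next(x for x in range(318,410) if s[x]>=60)
    l=L+(s[L]-60)/(s[L]-s[L+1]); q=Rr-(s[Rr]-60)/(s[Rr]-s[Rr-1]); print(r,round(l,1),round(q,1),'c',round((l+q)/2,2),'w',round(q-l,1))
p=arm.grab_frame('wrist'); c0=np.array([.5387,.2502]); ax=np.array([-.153,.988]); nx=np.array([.988,.153])
f=lambda d,z,l: proj(p,[*(c0+d*ax+l*nx),z]).round(1)
print(f(-.075,.045,.03),f(-.075,.045,-.03),f(-.0745,.05,.031),f(-.0745,.05,-.031),f(-.0745,.056,.031),f(-.0745,.056,-.031))
print('caught4mm',f(-.0745,.060,.031),f(-.0745,.060,-.031))
```

```text
84 281.5 347.1 c 314.33 w 65.6
86 281.2 347.4 c 314.34 w 66.2
88 280.9 347.8 c 314.34 w 66.8
90 280.9 347.8 c 314.33 w 66.9
92 280.7 348.0 c 314.36 w 67.3
94 280.5 348.2 c 314.36 w 67.6
96 280.4 348.4 c 314.37 w 68.0
98 280.2 348.6 c 314.38 w 68.4
100 279.9 348.8 c 314.38 w 68.9
102 279.6 349.0 c 314.34 w 69.4
104 279.3 349.3 c 314.3 w 70.0
106 279.1 352.1 c 315.64 w 73.0
108 279.2 352.4 c 315.8 w 73.2
110 279.0 352.6 c 315.81 w 73.6
112 279.1 352.4 c 315.76 w 73.3
114 279.3 352.2 c 315.74 w 72.9
116 279.6 352.0 c 315.81 w 72.4
118 279.5 352.0 c 315.74 w 72.5
120 278.9 351.5 c 315.21 w 72.6
[279.  101.1] [350.5 101.1] [277.4 105.5] [352.1 105.4] [276.9 110.3] [352.6 110.2]
caught4mm [276.6 113.5] [353.  113.4]
```

Tray and lid are level and inside the rims, and the bystanders haven't moved. I'll back off a little more and hand in.

Emit:
servo_tool:
  deltas:
    - [-1,0,0,-15,0,0,0]
    - [-1,0,0,-25,0,0,0]
    - [-1,0,0,-15,0,0,0]
    - [-1,0,0,0,0,0,0]
    - [-1,0,0,0,0,0,0]
    - [-1,0,0,0,0,0,0]

```text
t: 40.32
eef_pos: [0.5519, 0.163, 0.1991]
ee_rot: [3.141, 0.697, -1.419]
force: [0.1, 0.3, -0.7]
width: 0.0874
gripper_force: 0.0
```

```bash
python3 -c "
from station import arm
print(arm.job_done())"
```

```text
the job is handed in; nothing more can be done
None
```

I stacked all three layers on the mat and handed the job in at about 40 s; no verdict came back, but my last camera measurements put the divider and upper tier down, level and released, and the bystanders where they started.

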